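# Turn round the implant kit

### The arm

A 6-joint arm with a two-finger parallel gripper is mounted at the origin on the work surface. World frame = base frame: x ahead of the robot, y to its left, z up, the work surface at z = 0. Lengths are in m, angles in rad, forces in N, time in s.
With the tool pointing down it reaches from about 0.375 to 0.9 m from the base axis. Payload 3.1 kg.
Tool frame: the origin (TCP) lies between the finger pads; the fingertips stand 11 mm ahead of it and the grasp point (between the pads) lies 8 mm behind it; z points along the fingers, y is the direction in which the jaws open and shut (so a half turn about z gives the same grasp; the last joint's range is limited). The gripper opens to 85 mm and grips with 20 to 120 N. Pads are 22 mm wide; open, the fingers measure 114 mm over their backs; the gripper's body (76 mm by 85 mm) begins 54 mm behind the grasp point. The pads swing forward as they close: fully open they stand 13 mm farther back than shut.
Start: joints at [1.044, 0.527, 1.433, -0, 1.181, -0.178], TCP at [0.214, 0.587, 0.242] pointing down, gripper open.
Joint ranges: [-3.08, 3.08], [-0.75, 2.2], [0.22, 2.44], [-1.43, 4.57], [0, 2.65], [-2.85, 2.85]. Speed limits (rad/s): [2.79, 2.79, 3.14, 3.14, 3.14, 3.14].

### API

Orientations are given as a unit quaternion [x, y, z, w].
In Python, from station import manip gives the robot as it stands. The module is installed in compiled form; this text tells all that it offers.
- The arm moves only by the tool arm_command, never from a script. Its argument "rows" is a list of rows, each a list of 3 entries, a list of its own where there are three numbers: the shift along the world's x, y, z in mm, then the turn about the world's z in rad, then the closure, from -1 (fully open) to 1 (shut), so that 0 is half open. A call has 1 to 12 rows; each row shifts and turns the commanded pose from where the row before left it; what a row does not reach is not made up. A row lasts 1/8 s, in which the tool goes at most 62.5 mm and 10.7 degrees, less where a joint would pass 70% of its speed; a pose out of reach is approached as far as the arm can. A call with a gripper value outside its range is refused whole. The fingers move at their own pace and stop on an object; "squeeze" is the grip in N (left out, the last holds). Time passes only in rows, so rows that do not move let the fingers close. It gives the time, the measured TCP pose, the force and the opening at its end, in the units of the state.
- manip.sense(): the state, without advancing time (a new reading comes with each control period).
- manip.snapshot(name): name is "side" or "top"; returns the picture (400x640x3 uint8, blue, green, red); there is no depth.
- manip.get_calibration(name): a dict with "fovy" (degrees; the focal length in pixels is half the picture's height over the tangent of half this angle, whatever the lens; pixels are square), "cx", "cy" (the principal point, pixels), "k1" (the pictures are not rectified: a ray, as slopes to the right and down, at radius r is drawn at 1 + k1 r^2 times it, then the intrinsics apply), "R" (3x3) and "t" (3): a world point X has camera coordinates R X + t. Camera axes: x right, y down, z forward; pixel columns grow to the right and rows downward; lengths in m; the calibration is good to about 2 mm. A picture is of the moment at which its call begins. get_calibration takes no time and is no camera call.
- manip.sign_off(): hands the job in, once; it reports no verdict.
The state is a dict: "t": time; "q": joint angles; "qd": joint speeds; "tau": joint torques, N m; "tcp_pos": TCP position; "tool_rot": TCP orientation; "force": force on the tool from outside, world axes, zero at the start; "ft_torque": the same for the moment, N m; "finger_gap": opening from 0.0 (shut) to 1.0 (fully open).
Only numpy, scipy, OpenCV 4.12 (cv2) and the standard library are available. Lean on these libraries where they do the work, as an engineer would, in place of code of your own. Each camera call takes 0.05 s, during which the arm holds its last target.

### The job

Turn round the implant kit after surgery. First gather the stray used orange blocks from the table onto the steel tray with the others, lift the tray by its blue grip with all of them on it, tip it over the grey basin so that they all slide in, and set the empty tray back down flat on the green mat. Then put each clean drill block into the case's well of its own colour and press it fully home, until its coloured body is flush with the top of the case (one colour may be missing today). Leave the bottle, cup and hand driver alone.

Things in the scene. Friction and masses are not known exactly. Their poses are not given: they have to be found in the camera images.
- tray: Stainless tipping tray, 160 long (own x) x 100 wide (own y), 0.2 to 0.33 kg; origin at the centre of its underside, z up. Floor 3 thick; walls 3 thick, 22 high at the back (-x) and both sides (y = +-48.5); the front (+x) is open: the lip. Across its middle (x = 0) stands an arch with a blue grip plate; the used blocks lie on the floor, partly under it.
- tray_grip (a point): Centre of the blue upright grip plate, 67.5 mm above the tray's underside, over its centre; axes as the tray. The plate is 12 thick (along x), 94 long (along y), and spans 55 to 80 mm above the underside. Pinch it from above, fingers closing along the tray's x; tip about the tray's y.
- tray_lip (a point): Middle of the tray's open front edge, 80 mm ahead (+x) of the tray's centre, on the floor's upper face. The used blocks slide off over it once the tray is tipped lip-down by some 20 to 26 degrees.
- mat: Green mat, 170 (own x) x 130 (own y) x 3 mm thick, fixed to the table; origin at the centre of its underside. The tray starts on it and belongs there, any way round.
- basin_in (a point): Centre of the inner floor (4 mm above the table) of the grey open soak basin, which is fixed, 180 (own x) x 170 (own y) x 60 mm high outside, walls 4 thick; z up.
- case: Dark implant-kit case with a red rim, fixed, 104 (own x) x 244 (own y) x 40 mm high; origin at the centre of its underside. Three rectangular wells, 54 (x) x 38 (y) mm, are open upwards, at y = -70 (yellow border), 0 (green border), +70 (blue border).
- mouth_yellow (a point): Centre of the yellow-bordered well's mouth, level with the top face of the case (40 mm above the table); axes as the case.
- seat_yellow (a joint): Drop (m) of the yellow seat plate, the floor of the yellow well. At 0 its face lies 12 mm below the mouth; at 0.012, its end stop, 24 mm below. Held by friction: about 6 N pushes it down and it stays where left. It may start up to 3 mm down.
- clean_yellow: Clean yellow drill block, 50 to 100 g, None if absent: yellow body 50 (own x) x 34 (own y) x 24 high; centred on it a white grip rib 28 (x) x 12 (y) x 26 high (50 high in all); thin steel drills at its ends are only looks. Origin: centre of its underside. Set in its well, either way round, it stands up to 12 mm proud; pressed home only rib and drills stand out.
- mouth_green (a point): Centre of the green-bordered well's mouth, level with the top face of the case (40 mm above the table); axes as the case.
- seat_green (a joint): Drop (m) of the green seat plate, the floor of the green well. At 0 its face lies 12 mm below the mouth; at 0.012, its end stop, 24 mm below. Held by friction: about 6 N pushes it down and it stays where left. It may start up to 3 mm down.
- clean_green: Clean green drill block, 50 to 100 g, None if absent: green body 50 (own x) x 34 (own y) x 24 high; centred on it a white grip rib 28 (x) x 12 (y) x 26 high (50 high in all); thin steel drills at its ends are only looks. Origin: centre of its underside. Set in its well, either way round, it stands up to 12 mm proud; pressed home only rib and drills stand out.
- mouth_blue (a point): Centre of the blue-bordered well's mouth, level with the top face of the case (40 mm above the table); axes as the case.
- seat_blue (a joint): Drop (m) of the blue seat plate, the floor of the blue well. At 0 its face lies 12 mm below the mouth; at 0.012, its end stop, 24 mm below. Held by friction: about 6 N pushes it down and it stays where left. It may start up to 3 mm down.
- clean_blue: Clean blue drill block, 50 to 100 g, None if absent: blue body 50 (own x) x 34 (own y) x 24 high; centred on it a white grip rib 28 (x) x 12 (y) x 26 high (50 high in all); thin steel drills at its ends are only looks. Origin: centre of its underside. Set in its well, either way round, it stands up to 12 mm proud; pressed home only rib and drills stand out.
- used1: Used orange block, 26 (own x) x 20 (own y) x 16 high, 25 g, with two tiny steel stubs on top, only for looks; origin at the centre of its underside. Lies in the tray at the start if present (absent: None).
- used2: Used orange block, 26 (own x) x 20 (own y) x 16 high, 25 g, with two tiny steel stubs on top, only for looks; origin at the centre of its underside. Lies in the tray at the start if present (absent: None).
- used3: Used orange block, 26 (own x) x 20 (own y) x 16 high, 25 g, with two tiny steel stubs on top, only for looks; origin at the centre of its underside. Lies in the tray at the start if present (absent: None).
- used4: Used orange block, 26 (own x) x 20 (own y) x 16 high, 25 g, with two tiny steel stubs on top, only for looks; origin at the centre of its underside. Lies in the tray at the start if present (absent: None).
- used5: Used orange block, 26 (own x) x 20 (own y) x 16 high, 25 g, with two tiny steel stubs on top, only for looks; origin at the centre of its underside. Starts astray on the table beside the mat if present (absent: None).
- used6: Used orange block, 26 (own x) x 20 (own y) x 16 high, 25 g, with two tiny steel stubs on top, only for looks; origin at the centre of its underside. Starts astray on the table beside the mat if present (absent: None).
- bottle: Bystander: clear bottle with blue cap, 56 across, 130 high; origin at the centre of its underside. Leave alone.
- cup: Bystander: white cup, 68 across, 70 high; origin at the centre of its underside. Leave alone.
- driver: Bystander: blue-handled hand driver, 150 long, lying on the table beyond the case; origin at the middle underneath, own x along it. Leave alone.
Not all that is in view belongs to the job. What is shaped like the clean_green but red is not meant.

How it is judged:
By the outcome, as a careful person would: the job done as asked, in the order asked, and still so for the second after the job is handed in, with the robot touching nothing.
Of used1, used2, used3, used4 only 2 to 4 are there at a start; the rules pass over those that are not, and their reading is None.
Of used5, used6 only 1 to 2 are there at a start; the rules pass over those that are not, and their reading is None.
Of clean_yellow, clean_green, clean_blue only 2 to 3 are there at a start; the rules pass over those that are not, and their reading is None.
At some moment in a run one of clean_yellow, clean_green, clean_blue may be knocked a few centimetres aside while the robot is not near it.
It also fails if it takes over 210 s, if anything falls off the work surface, if the arm or the gripper's body presses on something with over 40 N, if the wrist force passes 120 N, or if a joint passes its speed limit or range.

## Working session

There is one attempt and no reset: what is moved stays moved. The work goes in short steps, Python scripts to look and compute and a tool call to move; the robot and the scene stay as the last step left them, time stands still between calls to the robot, and variables do not carry over. Pictures are saved under pics/ and viewed, and the job is handed in when it is done.

Besides the shell and the picture viewer there is one more tool, called after "Call:" as name(argument=value, ...) on one line, values as JSON. arm_command: Moves the arm, as the interface text tells. Its arguments: {"type":"object","properties":{"rows":{"type":"array","items":{"type":"array"}},"squeeze":{"type":"number"}},"required":["rows"]}

```bash
ls; mkdir -p pics; cat > h.py <<'E'
import numpy as np,cv2
from station import manip
def snap(n,f):
    im=manip.snapshot(n); cv2.imwrite('pics/'+f,im); return im
def ray(n,u,v):
    c=manip.get_calibration(n); f=200/np.tan(np.radians(c['fovy'])/2)
    K=np.array([[f,0,c['cx']],[0,f,c['cy']],[0,0,1.]])
    p=np.array([(u-c['cx'])/f,(v-c['cy'])/f]); q=p.copy()
    for _ in range(50): q=p/(1+c['k1']*(q@q))
    R=np.array(c['R']);t=np.array(c['t'])
    return -R.T@t, R.T@np.array([q[0],q[1],1])
def pt(n,u,v,z):
    o,d=ray(n,u,v); return o+d*(z-o[2])/d[2]
def proj(n,X):
    c=manip.get_calibration(n); f=200/np.tan(np.radians(c['fovy'])/2)
    X=np.atleast_2d(X)@np.array(c['R']).T+np.array(c['t']); p=X[:,:2]/X[:,2:]
    p=p*(1+c['k1']*(p**2).sum(1,keepdims=True))
    return p*f+[c['cx'],c['cy']]
def crop(im,x0,y0,x1,y1,s,f):
    cv2.imwrite('pics/'+f,cv2.resize(im[y0:y1,x0:x1],None,fx=s,fy=s,interpolation=cv2.INTER_CUBIC))
E
python3 - <<'E'
from h import *
snap('top','t0.png');snap('side','s0.png')
print(manip.sense())
for n in('top','side'): print(manip.get_calibration(n), ray(n,320,200))
E
```

```text
pics
{'t': 0.1, 'q': array([ 1.04348959e+00,  5.28419017e-01,  1.43380390e+00,  5.99886965e-06,
        1.18138984e+00, -1.78494512e-01]), 'qd': array([-0.0006469 , -0.00293333, -0.00457455,  0.00243742, -0.00266481,
       -0.00036057]), 'tau': array([ 4.45652204e-04, -4.43302739e+01, -1.78586107e+01, -1.96916799e-04,
        3.86846659e-03,  3.89722345e-06]), 'tcp_pos': array([0.21325619, 0.58681574, 0.24139384]), 'tool_rot': array([ 1.73524324e-01,  9.84829066e-01, -9.46843689e-04, -3.51696510e-04]), 'force': array([ 0.17063029, -0.30991541, -0.34795413]), 'ft_torque': array([-0.00820206, -0.03299573,  0.03039864]), 'finger_gap': 1.0009893662399922}
{'fovy': 57.63097033102703, 'cx': 317.1362107209135, 'cy': 204.51402443707966, 'k1': -0.04872186347769199, 'R': array([[-0.00744043, -0.99983746,  0.01642245],
       [-0.98900257,  0.0049319 , -0.1478161 ],
       [ 0.14771108, -0.01734166, -0.98887851]]), 't': array([0.06682398, 0.56418387, 0.93935667])} (array([0.4197231 , 0.08032063, 1.01120767]), array([ 0.15993203, -0.02527865, -0.98691385]))
{'fovy': 42.211194067661935, 'cx': 316.07636582994735, 'cy': 200.64546478946446, 'k1': -0.1658986354055176, 'R': array([[ 0.84887726, -0.52855591, -0.00600341],
       [-0.3928103 , -0.62318442, -0.6762701 ],
       [ 0.35370533,  0.57642851, -0.73662929]]), 't': array([-0.42024946,  0.30007001,  1.29872918])} (array([ 0.01524337, -0.78375092,  1.1570874 ]), array([ 0.3606226 ,  0.57320243, -0.73583232]))
```

```bash
ls pics
```

```text
s0.png
t0.png
```

View pics/t0.png

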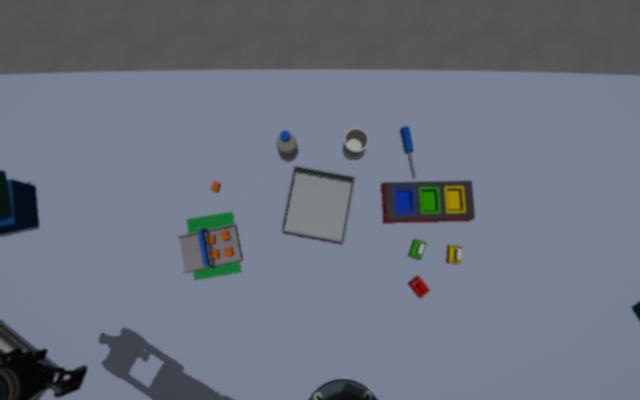

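View pics/s0.png

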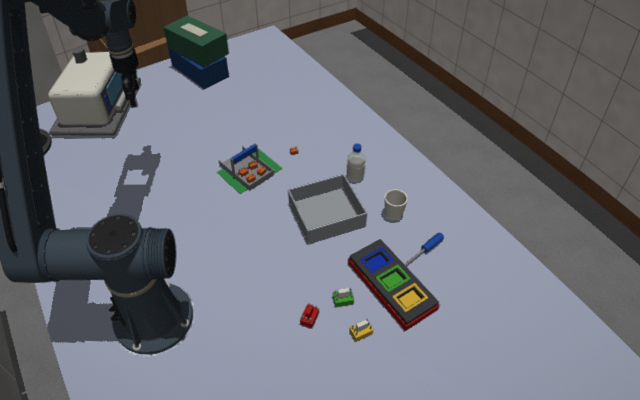

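```bash
python3 - <<'E'
from h import *
im=cv2.imread('pics/t0.png');s=cv2.imread('pics/s0.png')
crop(im,165,165,265,285,6,'a1.png'); crop(im,270,150,480,305,3.7,'a2.png')
crop(s,205,125,385,255,4.4,'a3.png')
crop(s,290,225,450,345,5,'a4.png')
E
```

```text
(no output)
```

View pics/a1.png

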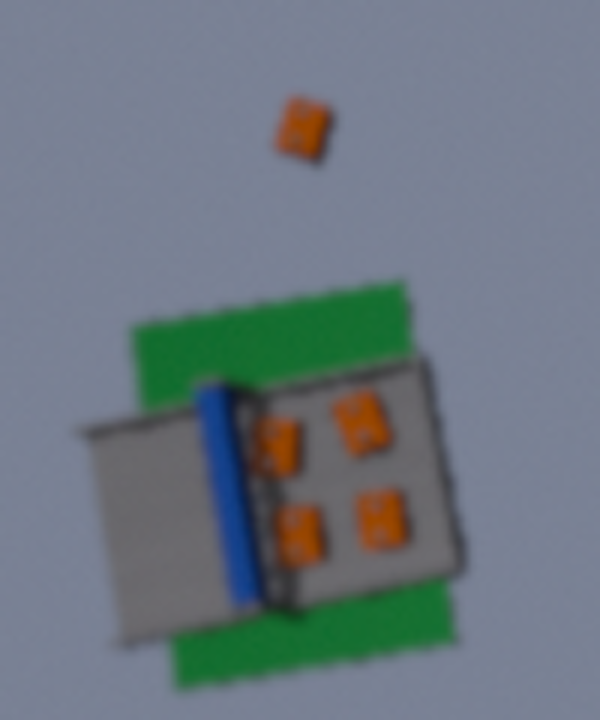

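View pics/a2.png

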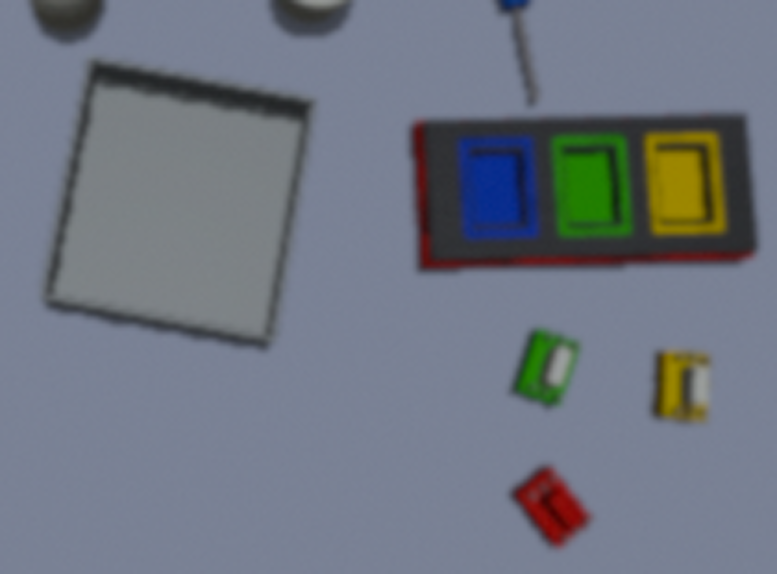

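View pics/a3.png

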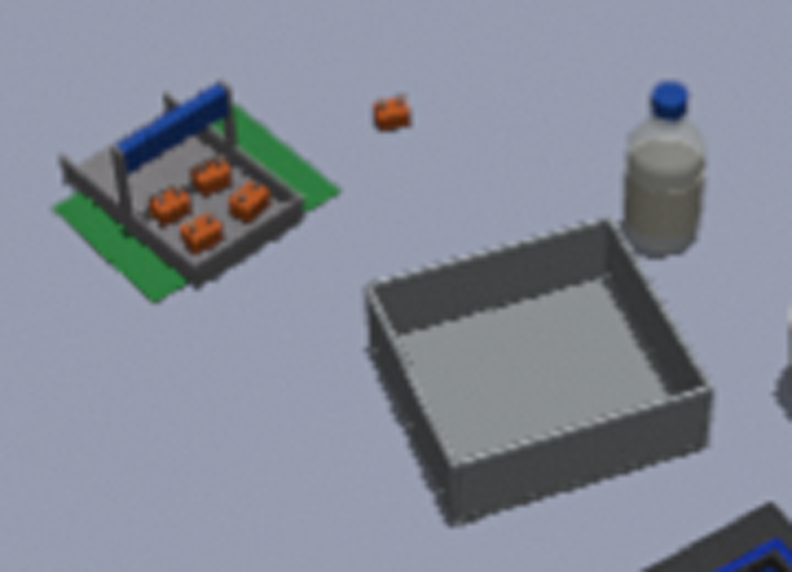

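View pics/a4.png

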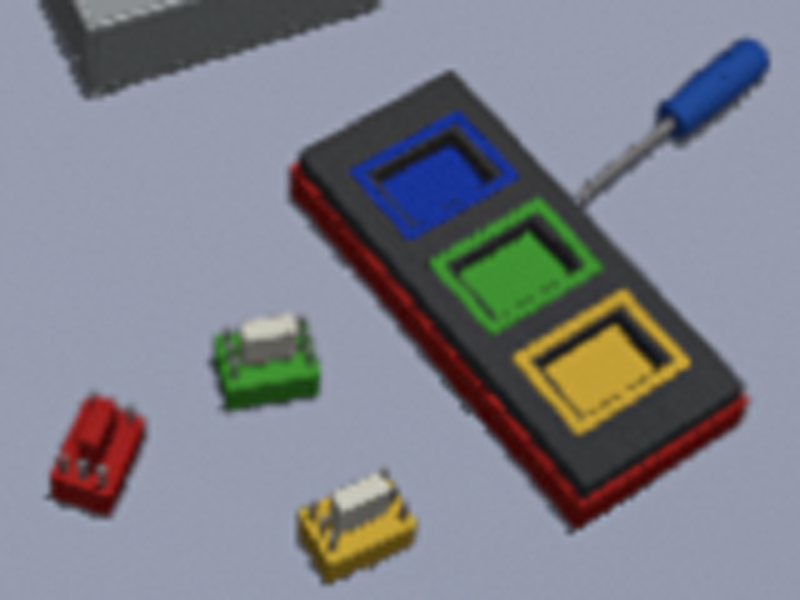

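```bash
python3 - <<'E'
from h import *
def P(name,l,z):
    a=np.array([pt('top',u,v,z) for u,v in l]); print(name,a[:,:2].round(4).tolist(),'mean',a.mean(0)[:2].round(4)); return a
A=lambda l,s,x,y:[(x+u/s,y+v/s) for u,v in l]
P('tray rim',A([(425,360),(463,572),(122,643),(85,433)],6,165,165),.025)
P('mat',A([(133,328),(405,285),(455,640),(178,688)],6,165,165),.003)
P('grip top ends',A([(212,388),(245,602)],6,165,165),.083)
P('stray',A([(305,128)],6,165,165),.016)
P('basin',A([(92,62),(312,102),(268,345),(47,300)],3.7,270,150),.06)
P('case',A([(425,125),(744,117),(754,248),(432,258)],3.7,270,150),.04)
P('wells',A([(500,187),(592,185),(686,183)],3.7,270,150),.04)
P('greenrib',A([(558,366)],3.7,270,150),.05)
P('yellowrib',A([(699,386)],3.7,270,150),.05)
# side
P2=lambda name,l,z,s,x,y:print(name,np.array([pt('side',x+u/s,y+v/s,z)[:2] for u,v in l]).round(4).tolist())
P2('stray side',[(392,112)],.012,4.4,205,125)
P2('grip top ends',[(120,150),(226,88)],.083,4.4,205,125)
P2('basin',[(370,288),(608,222),(710,392),(455,465)],.06,4.4,205,125)
P2('wells',[(434,174),(516,264),(602,361)],.04,5,290,225)
P2('gr rib',[(270,326)],.05,5,290,225)
P2('ye rib',[(363,492)],.05,5,290,225)
P2('mat',[(335,190),(155,300),(55,208)],.003,4.4,205,125)
P2('traybackbottom', [(200,288),(302,212)],.003,4.4,205,125)
E
```

```text
tray rim [[0.5119, 0.2844], [0.4167, 0.2652], [0.3858, 0.417], [0.4794, 0.4376]] mean [0.4485 0.351 ]
mat [[0.5294, 0.4254], [0.549, 0.2991], [0.386, 0.2723], [0.3649, 0.3981]] mean [0.4573 0.3487]
grip top ends [[0.4949, 0.363], [0.4047, 0.3458]] mean [0.4498 0.3544]
stray [[0.621, 0.3449]] mean [0.621  0.3449]
basin [[0.6647, 0.1227], [0.6344, -0.0367], [0.4593, -0.0016], [0.492, 0.1542]] mean [0.5626 0.0597]
case [[0.6213, -0.1226], [0.6268, -0.364], [0.5281, -0.3645], [0.5223, -0.1243]] mean [ 0.5746 -0.2439]
wells [[0.5745, -0.1766], [0.5757, -0.2454], [0.5769, -0.3163]] mean [ 0.5757 -0.2461]
greenrib [[0.4429, -0.2105]] mean [ 0.4429 -0.2105]
yellowrib [[0.4275, -0.3126]] mean [ 0.4275 -0.3126]
stray side [[0.6226, 0.3419]]
grip top ends [[0.4053, 0.34], [0.4977, 0.358]]
basin [[0.4966, 0.1513], [0.6655, 0.1186], [0.6345, -0.0441], [0.4655, -0.0086]]
wells [[0.5754, -0.1768], [0.5772, -0.2463], [0.5781, -0.3169]]
gr rib [[0.4447, -0.2143]]
ye rib [[0.4298, -0.3169]]
mat [[0.5493, 0.2995], [0.3883, 0.2704], [0.367, 0.3931]]
traybackbottom [[0.4204, 0.2638], [0.5178, 0.2923]]
```

```bash
python3 - <<'E'
from h import *
im=cv2.imread('pics/t0.png');s=cv2.imread('pics/s0.png')
a=cv2.resize(im[175:199,204:228],(400,400),interpolation=cv2.INTER_CUBIC)
b=cv2.resize(s[138:162,282:306],(400,400),interpolation=cv2.INTER_CUBIC)
cv2.imwrite('pics/b1.png',np.hstack([a,b]))
for n,I,r in(('top',im,(175,199,204,228)),('side',s,(138,162,282,306))):
    c=I[r[0]:r[1],r[2]:r[3]].astype(int); m=((c[:,:,2]-c[:,:,0])>50).astype(np.uint8)
    ys,xs=np.nonzero(m); print(n,m.sum(),xs.mean()+r[2],ys.mean()+r[0],cv2.minAreaRect(np.c_[xs,ys].astype(np.float32)))
    print(pt(n,xs.mean()+r[2],ys.mean()+r[0],.014 if n=='top' else .011))
E
```

```text
top 58 215.1206896551724 185.8448275862069 ((11.100000381469727, 10.700000762939453), (6.957010269165039, 8.221921920776367), 18.43494987487793)
[0.62282589 0.347435   0.014     ]
side 42 293.54761904761904 150.23809523809524 ((11.5, 12.0), (6.0, 7.0), 90.0)
[0.62210925 0.34479261 0.011     ]
```

View pics/b1.png

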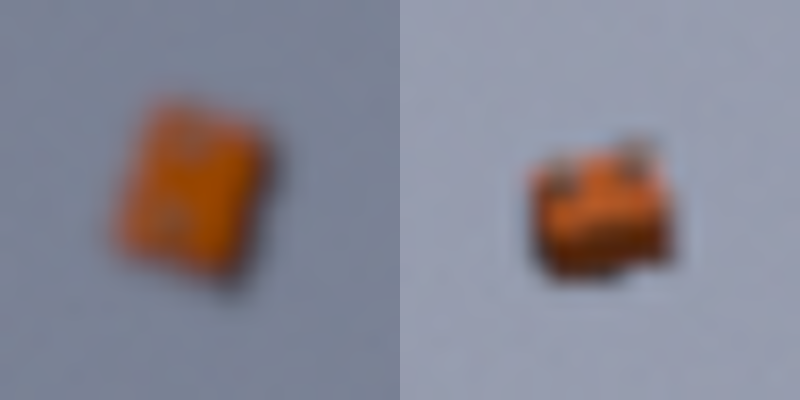

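Call:
arm_command(rows=[[[40, -24, -14], 0.02, -1], [[40, -24, -14], 0.02, -1], [[40, -24, -14], 0.02, -1], [[40, -24, -14], 0.027, -1], [[40, -24, -14], 0, -1], [[40, -24, -14], 0, -1], [[40, -24, -14], 0, -1], [[40, -24, -14], 0, -1], [[40, -24, -14], 0, -1], [[48, -26, -16], 0, -1], [[0, 0, 0], 0, -0.3], [[0, 0, 0], 0, -0.3]], squeeze=30)

```text
t: 1.6
tcp_pos: [0.6208, 0.345, 0.0994]
tool_rot: [0.131, 0.991, -0.0, -0.001]
force: [-0.2, 0.8, -0.7]
finger_gap: 0.655
```

Call:
arm_command(rows=[[[1, 0, -30], 0, -0.3], [[0, 0, -30], 0, -0.3], [[0, 0, -24], 0, -0.3], [[0, 0, 0], 0, -0.3], [[0, 0, 0], 0, 1], [[0, 0, 0], 0, 1], [[0, 0, 0], 0, 1], [[0, 0, 0], 0, 1]])

```text
t: 2.6
tcp_pos: [0.6237, 0.3458, 0.018]
tool_rot: [0.131, 0.991, 0.001, 0.001]
force: [-0.1, 0.7, 5.9]
finger_gap: 0.225
```

```bash
python3 - <<'E'
from h import *
a=snap('top','t1.png');b=snap('side','s1.png')
a=cv2.resize(a[150:220,180:250],(400,400),interpolation=cv2.INTER_CUBIC)
b=cv2.resize(b[110:180,260:330],(400,400),interpolation=cv2.INTER_CUBIC)
cv2.imwrite('pics/b2.png',np.hstack([a,b]));print(manip.sense()['finger_gap'])
E
```

```text
0.22111746245791494
```

View pics/b2.png

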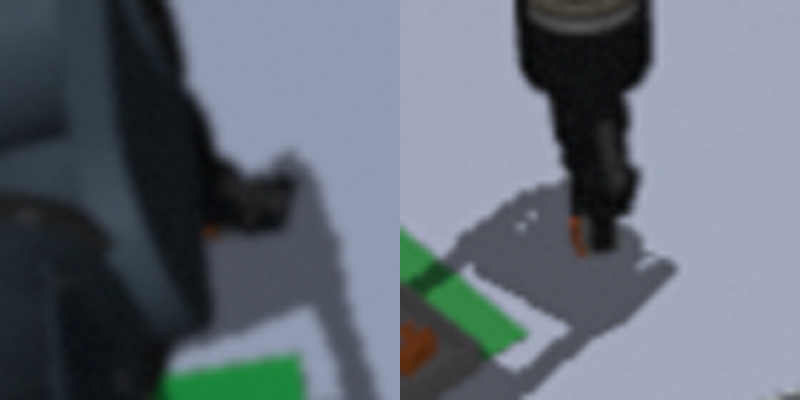

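Call:
arm_command(rows=[[[0, 0, 35], 0, 1], [[0, 0, 45], 0, 1], [[0, 0, 50], 0, 1], [[-20, 7, 0], -0.14, 1], [[-24, 7, 0], -0.14, 1], [[-24, 7, 0], -0.14, 1], [[-24, 7, 0], -0.14, 1], [[-24, 7, 0], -0.14, 1], [[-24, 7, 0], -0.14, 1], [[-24, 8, 0], -0.14, 1], [[-20, 7.5, 0], -0.137, 1], [[0, 0, 0], 0, 1]])

```text
t: 4.2
tcp_pos: [0.4369, 0.4029, 0.1462]
tool_rot: [0.635, 0.773, -0.001, -0.0]
force: [0.7, -0.4, -1.2]
finger_gap: 0.223
```

```bash
python3 - <<'E'
from h import *
a=snap('top','t2.png');b=snap('side','s2.png')
s=manip.sense();print(s['tcp_pos'],s['tool_rot'],s['finger_gap'])
crop(b,180,80,320,200,5,'b3.png')
E
```

```text
[0.43920457 0.40285459 0.14642426] [6.35133226e-01 7.72402458e-01 3.46625854e-04 3.28523803e-04] 0.22540705989679133
```

View pics/b3.png

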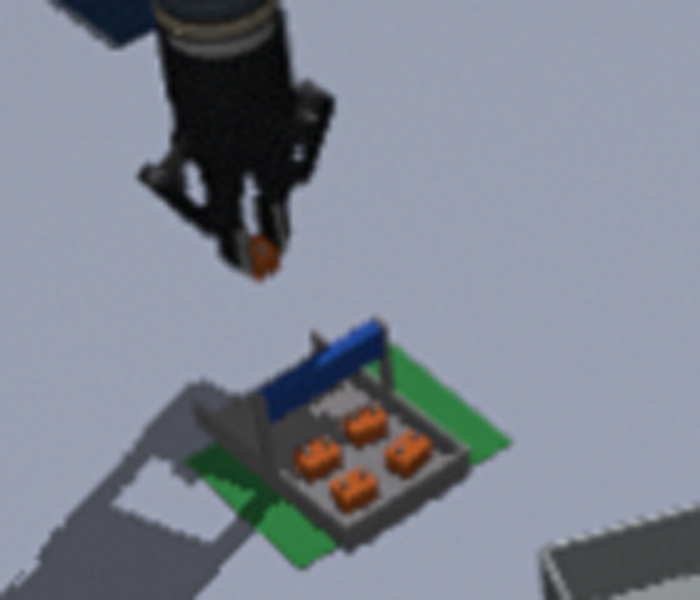

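View pics/t2.png

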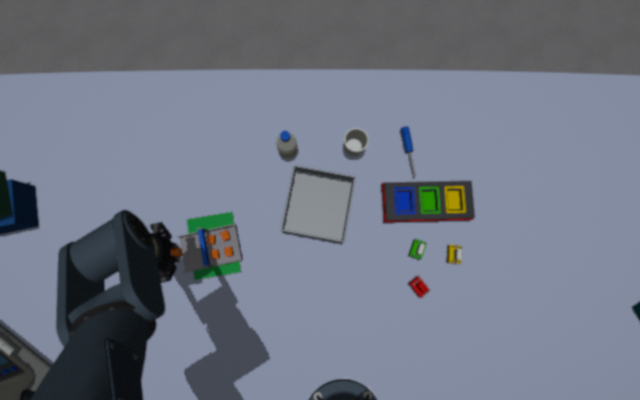

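Call:
arm_command(rows=[[[0.5, 0, -35], 0, 1], [[0, 0, -35], 0, 1], [[0, 0, -30], 0, 1], [[0, 0, -15], 0, 1], [[0, 0, -5], 0, 1], [[0, 0, 0], 0, 1]])

```text
t: 5.05
tcp_pos: [0.4398, 0.403, 0.0267]
tool_rot: [0.636, 0.772, 0.001, 0.0]
force: [-0.3, 0.5, -0.5]
finger_gap: 0.22
```

Call:
arm_command(rows=[[[0, 0, -1], 0, 0.2], [[0, 0, 0], 0, 0.2], [[0, 0, 0], 0, 0.2], [[0, 0, 30], 0, 0.2], [[0, 0, 50], 0, -0.2], [[0, 0, 50], 0, -0.2], [[0, 20, 10], 0, -0.2], [[0, 0, 0], 0, -0.2]])

```text
t: 6.05
tcp_pos: [0.4397, 0.4241, 0.167]
tool_rot: [0.636, 0.772, 0.002, 0.001]
force: [-0.5, -0.2, -0.1]
finger_gap: 0.6
```

```bash
python3 - <<'E'
from h import *
a=snap('top','t3.png');b=snap('side','s3.png')
s=manip.sense();print(s['tcp_pos'],s['tool_rot'],s['finger_gap'])
a=cv2.resize(a[200:290,160:260],None,fx=4,fy=4,interpolation=cv2.INTER_CUBIC)
b=cv2.resize(b[110:200,200:300],None,fx=4,fy=4,interpolation=cv2.INTER_CUBIC)
cv2.imwrite('pics/b4.png',np.hstack([a,b]))
E
```

```text
[0.43822697 0.42213933 0.16460583] [ 6.35831413e-01  7.71827265e-01 -1.03453241e-03 -1.34722646e-04] 0.6003695974014538
```

View pics/b4.png

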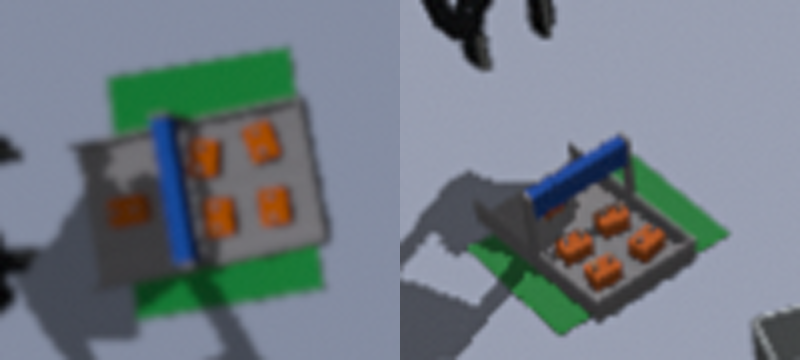

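Call:
arm_command(rows=[[[1, -6, 0], 0.131, -0.2], [[1, -6, 0], 0.131, -0.2], [[1, -6, 0], 0.131, -0.2], [[1, -6, 0], 0.131, -0.2], [[1, -6, 0], 0.131, -0.2], [[1, -6, 0], 0.131, -0.2], [[1, -6, 0], 0.131, -0.2], [[1, -6, 0], 0.131, -0.2], [[1, -6, 0], 0.131, -0.2], [[1, -6, 0], 0.131, -0.2], [[1, -6, 0], 0.131, -0.2], [[1, -4, 0], 0.131, -0.2]])

```text
t: 7.65
tcp_pos: [0.45, 0.3513, 0.1636]
tool_rot: [-0.098, 0.995, -0.001, -0.002]
force: [-0.4, -0.5, -0.2]
finger_gap: 0.602
```

```bash
python3 - <<'E'
from h import *
b=snap('side','s4.png');a=snap('top','t4.png')
s=manip.sense();print(s['tcp_pos'],s['tool_rot'],s['q'].round(2))
a=cv2.resize(a[200:290,160:260],None,fx=4,fy=4,interpolation=cv2.INTER_CUBIC)
b=cv2.resize(b[80:200,190:300],None,fx=3.6,fy=3.0,interpolation=cv2.INTER_CUBIC)
cv2.imwrite('pics/b5.png',np.hstack([a,b]))
E
```

```text
[0.4501162  0.35136268 0.16375339] [-9.59017955e-02  9.95388770e-01 -8.72649615e-04 -1.81121809e-03] [ 0.47  0.56  1.64 -0.    0.94 -1.3 ]
```

View pics/b5.png

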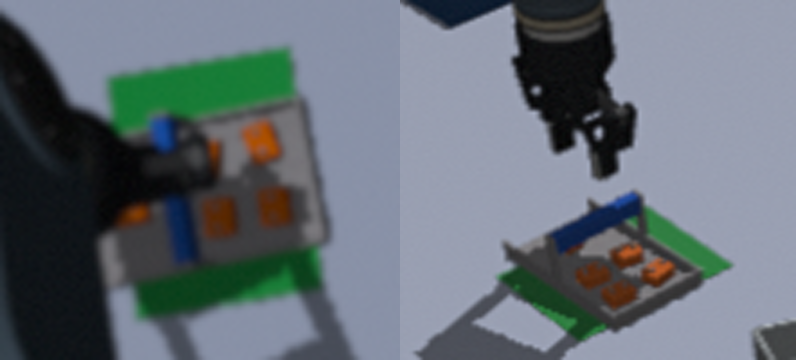

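Call:
arm_command(rows=[[[0, 0, -25], 0, -0.2], [[0, 0, -25], 0, -0.2], [[0, 0, -20], 0, -0.2], [[0, 0, -14], 0, -0.2], [[0, 0, 0], 0, -0.2], [[0, 0, 0], 0, 1], [[0, 0, 0], 0, 1], [[0, 0, 0], 0, 1], [[0, 0, 0], 0, 1], [[0, 0, 0], 0, 1]], squeeze=40)

```text
t: 9.0
tcp_pos: [0.4518, 0.3534, 0.0824]
tool_rot: [-0.096, 0.995, 0.001, 0.001]
force: [0.7, 0.6, 6.3]
finger_gap: 0.126
```

```bash
python3 - <<'E'
from h import *
b=snap('side','s5.png')
s=manip.sense();print(s['tcp_pos'],s['tool_rot'],s['finger_gap'],s['force'],s['ft_torque'])
crop(b,200,90,300,190,6,'b6.png')
E
```

```text
[0.45177172 0.35336061 0.08234654] [-9.63903902e-02  9.95342916e-01  5.03603397e-04  1.05729917e-03] 0.12972230580475924 [-1.17174773  0.89418446  6.07915525] [0.14342268 0.09346557 0.02479756]
```

View pics/b6.png

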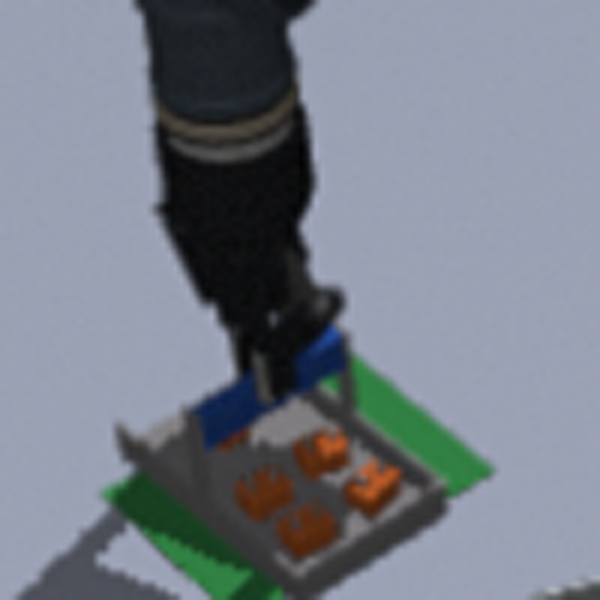

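Call:
arm_command(rows=[[[0, 0, 5], 0, 1], [[0, 0, 8], 0, 1], [[0, 0, 12], 0, 1], [[0, 0, 15], 0, 1], [[0, 0, 5], 0, 1], [[0, 0, 0], 0, 1]])

```text
t: 9.8
tcp_pos: [0.4514, 0.353, 0.1271]
tool_rot: [-0.096, 0.995, 0.0, 0.001]
force: [-0.9, -0.1, -3.0]
finger_gap: 0.127
```

```bash
python3 - <<'E'
from h import *
b=snap('side','s6.png')
s=manip.sense();print(s['tcp_pos'],s['tool_rot'],s['finger_gap'],s['force'],s['ft_torque'])
crop(b,200,90,300,190,6,'b7.png')
E
```

```text
[0.45101405 0.35285154 0.12656457] [-9.64463064e-02  9.95338179e-01  5.09196455e-05  1.31250676e-04] 0.12756664938219942 [-0.89245381 -0.14808396 -4.77161579] [ 0.02895237  0.02049774 -0.01602167]
```

View pics/b7.png

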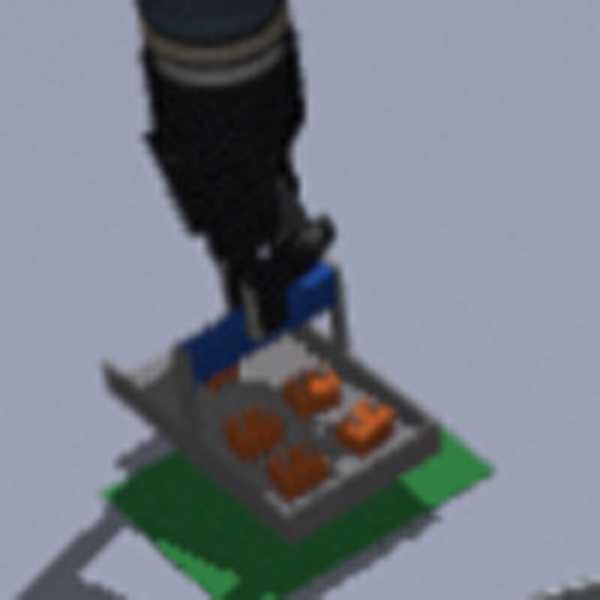

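Call:
arm_command(rows=[[[0, 0, 10], 0, 1], [[0, 0, 18], 0, 1], [[0, 0, 18], 0, 1], [[0, -5, 6], -0.04, 1], [[2, -10, 0], -0.08, 1], [[4, -15, 0], -0.12, 1], [[4, -18, 0], -0.13, 1], [[4, -20, 0], -0.13, 1], [[5, -20, 0], -0.13, 1], [[5, -20, 0], -0.13, 1], [[5, -20, 0], -0.13, 1], [[5, -20, 0], -0.13, 1]])

```text
t: 11.35
tcp_pos: [0.4847, 0.2038, 0.178]
tool_rot: [0.404, 0.915, -0.0, -0.0]
force: [0.5, -0.1, -4.3]
finger_gap: 0.127
```

Call:
arm_command(rows=[[[5, -20, 0], -0.13, 1], [[5, -20, 0], -0.13, 1], [[5, -20, 0], -0.13, 1], [[5, -20, 0], -0.13, 1], [[5, -20, 0], -0.13, 1], [[5, -18, 0], -0.12, 1], [[3, -12, 0], -0.1, 1], [[1, -7, 0], -0.06, 1], [[0, -2, 0], -0.03, 1], [[0, 0, 0], 0, 1]])

```text
t: 12.6
tcp_pos: [0.5187, 0.0658, 0.1781]
tool_rot: [0.779, 0.627, -0.0, -0.0]
force: [0.3, 0.6, -3.5]
finger_gap: 0.123
```

```bash
python3 - <<'E'
from h import *
b=snap('side','s7.png');snap('top','t7.png')
s=manip.sense();r=s['tool_rot'];print(s['tcp_pos'],r,s['finger_gap'],s['force'],s['ft_torque'],np.degrees(2*np.arctan2(r[1],r[0]))-90)
crop(b,220,90,400,250,4.4,'b8.png')
E
```

```text
[0.5187864  0.06610205 0.1782041 ] [ 7.79070162e-01  6.26936700e-01 -1.29412316e-04 -2.00747746e-04] 0.12582005462379509 [ 0.52936856 -0.20352573 -3.96718927] [ 0.00286693 -0.03784831 -0.00895997] -12.35104196537769
```

View pics/b8.png

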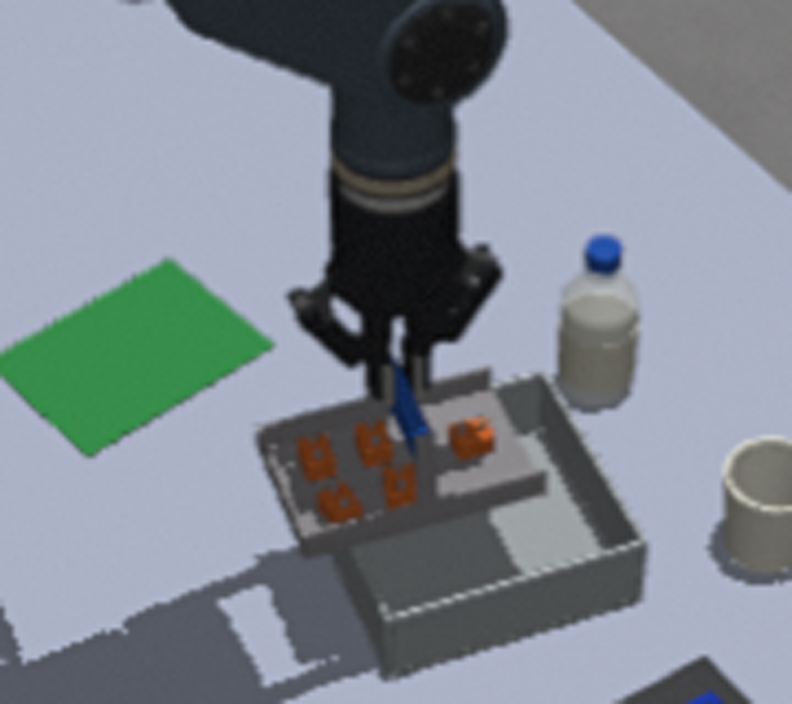

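View pics/t7.png

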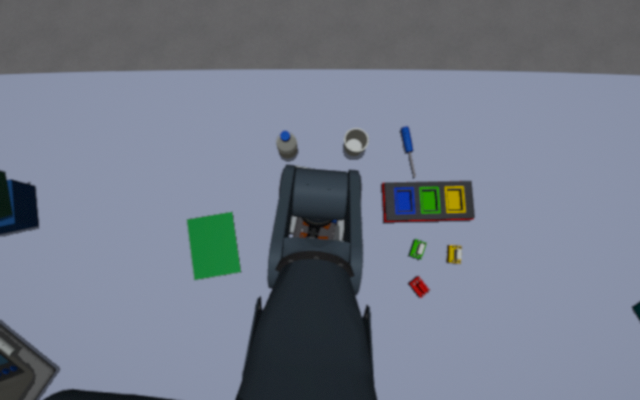

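Call:
arm_command(rows=[[[-3, 1, -5], 0.015, 1], [[-3, 0, -10], 0.015, 1], [[0, 0, -12], 0, 1], [[0, 0, -6], 0, 1], [[0, 0, -2], 0, 1], [[0, 0, 0], 0, 1]], squeeze=28)

```text
t: 13.45
tcp_pos: [0.5132, 0.0668, 0.1432]
tool_rot: [0.77, 0.638, -0.0, -0.0]
force: [0.3, 0.3, -4.1]
finger_gap: 0.125
```

```bash
python3 - <<'E'
from h import *
b=snap('side','s8.png')
s=manip.sense();r=s['tool_rot'];print(s['tcp_pos'],r,s['finger_gap'],s['force'],s['ft_torque'],np.degrees(2*np.arctan2(r[1],r[0]))-90)
crop(b,260,140,380,250,6,'b9.png')
E
```

```text
[0.51333951 0.06681115 0.14339084] [7.69719184e-01 6.38382592e-01 1.42910633e-04 1.50496566e-04] 0.12526158197215914 [ 0.53802733  0.29566976 -3.40299341] [ 0.05944865 -0.02107782  0.00296618] -10.657360088524868
```

View pics/b9.png

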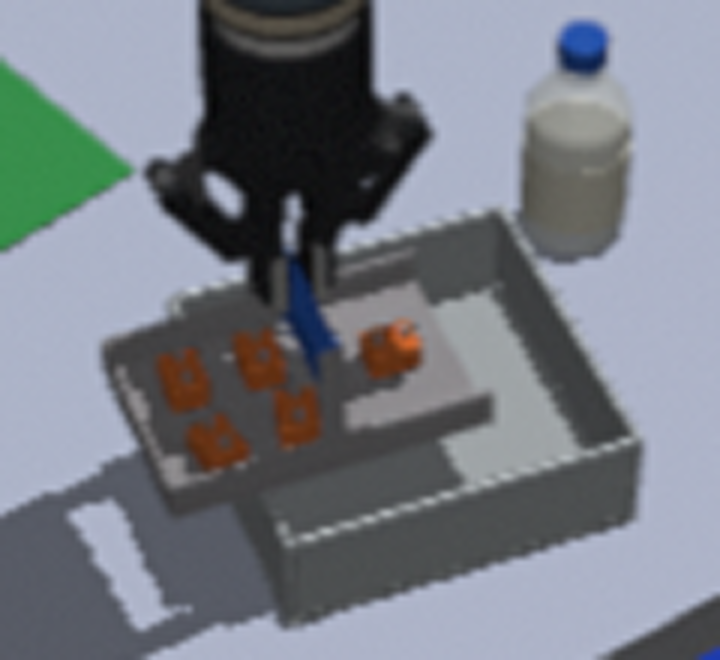

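Call:
arm_command(rows=[[[0, 0, -2], 0, 1], [[0, 0, -2], 0, 1], [[2.4, -0.45, -1.4], 0, 1], [[2.4, -0.45, -1.4], 0, 1], [[2.4, -0.45, -1.4], 0, 1], [[2.4, -0.45, -1.5], 0, 1], [[0, 0, 0], 0, 1]])

```text
t: 14.38
tcp_pos: [0.5218, 0.0652, 0.1351]
tool_rot: [0.77, 0.638, -0.001, -0.001]
force: [-2.7, 0.7, 11.2]
finger_gap: 0.125
```

```bash
python3 - <<'E'
from h import *
b=snap('side','s9.png')
s=manip.sense();r=s['tool_rot'];print(s['tcp_pos'],r,s['finger_gap'],s['force'],s['ft_torque'],np.degrees(2*np.arctan2(r[1],r[0]))-90)
crop(b,260,140,380,250,6,'b10.png')
E
```

```text
[0.52176905 0.06522208 0.13509738] [ 0.76965732  0.63845614 -0.00080744 -0.00084987] 0.12774676295847762 [-3.51179666  0.80606072 12.59915474] [0.21924132 1.33262004 0.01521452] -10.646347664198217
```

View pics/b10.png

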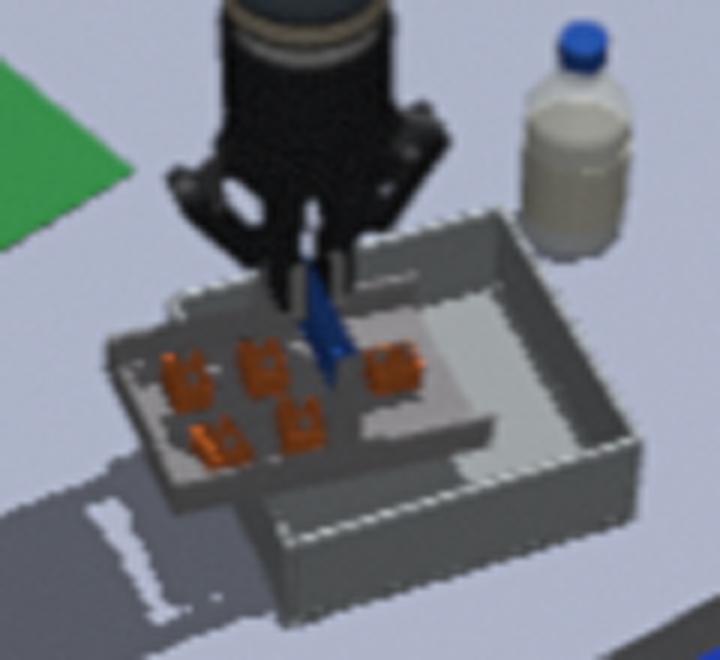

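Call:
arm_command(rows=[[[2.2, -0.4, -1.8], 0, 1], [[2.2, -0.4, -1.8], 0, 1], [[2.2, -0.4, -1.8], 0, 1], [[2.2, -0.4, -1.8], 0, 1], [[0, 0, 0], 0, 1]])

```text
t: 15.05
tcp_pos: [0.5316, 0.0633, 0.129]
tool_rot: [0.77, 0.638, -0.0, 0.0]
force: [-2.8, -0.2, 17.9]
finger_gap: 0.129
```

```bash
python3 - <<'E'
from h import *
b=snap('side','s10.png')
s=manip.sense();r=s['tool_rot'];print(s['tcp_pos'],r,s['finger_gap'],s['force'],s['ft_torque'],np.degrees(2*np.arctan2(r[1],r[0]))-90)
crop(b,260,140,380,250,6,'b11.png')
E
```

```text
[0.53157029 0.06338223 0.12907366] [ 7.69642908e-01  6.38474578e-01 -7.12389223e-05  4.96204074e-05] 0.12569437590994004 [-2.94726808  0.07402997 18.13916325] [ 0.18161985  1.64938998 -0.01959967] -10.643666772175365
```

View pics/b11.png

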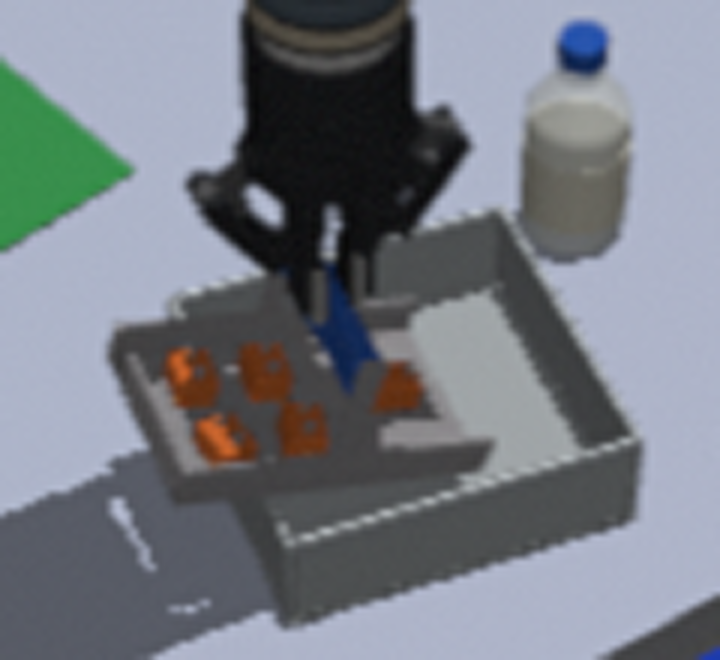

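Call:
arm_command(rows=[[[2.2, -0.4, -2.3], 0, 1], [[2.2, -0.4, -2.3], 0, 1], [[2.2, -0.4, -2.3], 0, 1], [[2.2, -0.4, -2.4], 0, 1], [[0, 0, 0], 0, 1]])

```text
t: 15.72
tcp_pos: [0.542, 0.0614, 0.1203]
tool_rot: [0.77, 0.638, 0.001, 0.001]
force: [-0.7, -0.5, 20.1]
finger_gap: 0.128
```

```bash
python3 - <<'E'
from h import *
b=snap('side','s11.png')
s=manip.sense();r=s['tool_rot'];print(s['tcp_pos'],r,s['finger_gap'],s['force'],s['ft_torque'],np.degrees(2*np.arctan2(r[1],r[0]))-90)
crop(b,260,140,380,250,6,'b12.png')
E
```

```text
[0.54195229 0.06142629 0.12035757] [0.76964074 0.63847479 0.00109659 0.00137078] 0.12785371341350565 [-1.92537957 -0.66626376 18.75589696] [0.06918088 1.43746971 0.00658953] -10.643489097110958
```

View pics/b12.png

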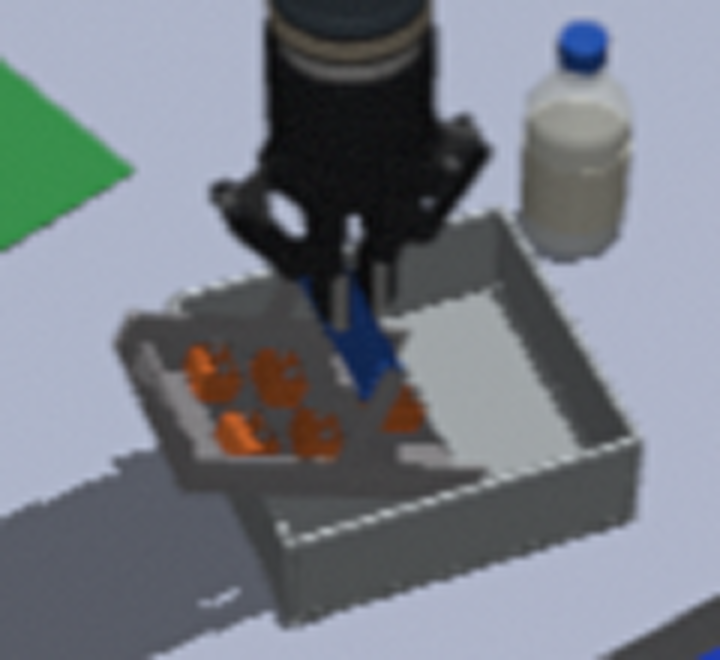

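Call:
arm_command(rows=[[[-0.5, 0.1, -1.3], 0, 1], [[-0.5, 0.1, -1.3], 0, 1], [[-0.5, 0.1, -1.3], 0, 1], [[0, 0, 0], 0, 1], [[0, 0, 0], 0, 1]])

```text
t: 16.4
tcp_pos: [0.5448, 0.0609, 0.1174]
tool_rot: [0.77, 0.638, 0.005, 0.005]
force: [3.5, -2.4, 16.6]
finger_gap: 0.129
```

```bash
python3 - <<'E'
from h import *
b=snap('side','s12.png')
s=manip.sense();r=s['tool_rot'];print(s['tcp_pos'],r,s['finger_gap'],s['force'],s['ft_torque'],np.degrees(2*np.arctan2(r[1],r[0]))-90)
crop(b,260,140,380,250,6,'b13.png')
E
```

```text
[0.54484609 0.06089969 0.11742988] [0.7696353  0.63844621 0.00457792 0.00519469] 0.12812705518560108 [ 3.77093309 -2.01813745 16.5431168 ] [-0.21881768  0.28914793  0.06927433] -10.645612256680835
```

View pics/b13.png

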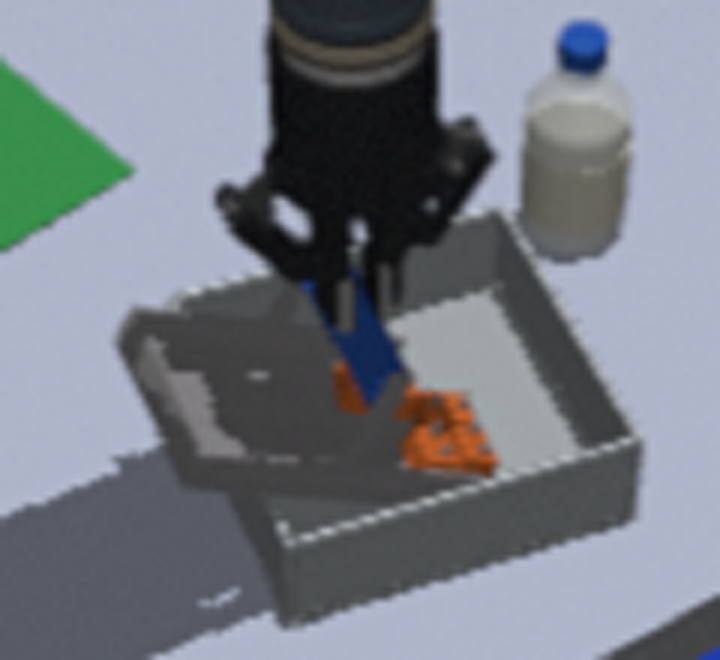

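Call:
arm_command(rows=[[[0, 0, 0], 0, 1], [[0, 0, 3], 0, 1], [[0, 0, 5], 0, 1], [[0, 0, 6], 0, 1], [[0, 0, 0], 0, 1]])

```text
t: 17.08
tcp_pos: [0.5395, 0.0621, 0.1277]
tool_rot: [0.77, 0.638, 0.001, 0.001]
force: [0.6, -0.1, 2.4]
finger_gap: 0.127
```

```bash
python3 - <<'E'
from h import *
b=snap('side','s13.png')
s=manip.sense();r=s['tool_rot'];print(s['tcp_pos'],r,s['finger_gap'],s['force'],s['ft_torque'],np.degrees(2*np.arctan2(r[1],r[0]))-90)
crop(b,260,140,380,250,6,'b14.png')
E
```

```text
[0.53957441 0.06204936 0.12753021] [7.69695576e-01 6.38410242e-01 7.10625115e-04 7.60829315e-04] 0.12541126968877656 [ 0.99393085 -0.77927835  2.34093105] [-0.06761348  0.07414191  0.03741211] -10.653194258373489
```

View pics/b14.png

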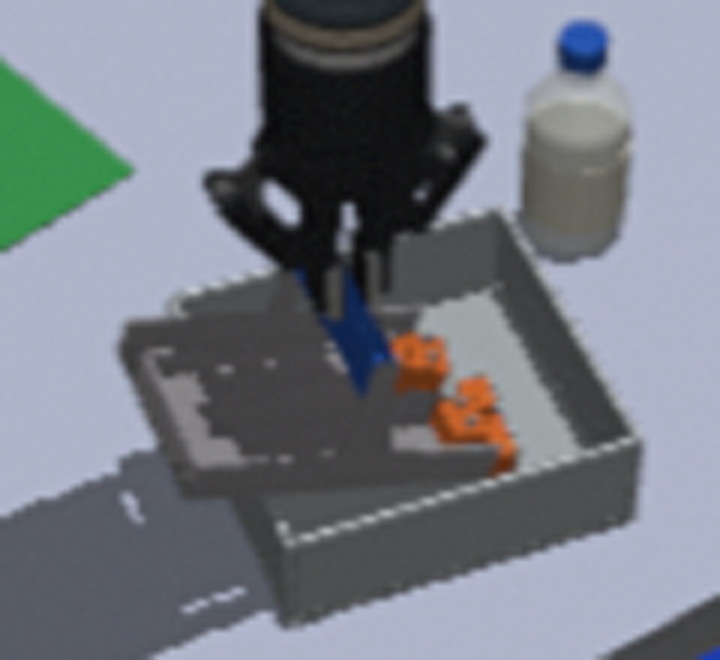

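```bash
python3 - <<'E'
from h import *
b=cv2.imread('pics/s13.png'); a=snap('top','t13.png')
crop(b,315,185,355,225,14,'b15.png'); crop(a,270,150,370,250,6,'b16.png')
E
```

```text
(no output)
```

View pics/b15.png

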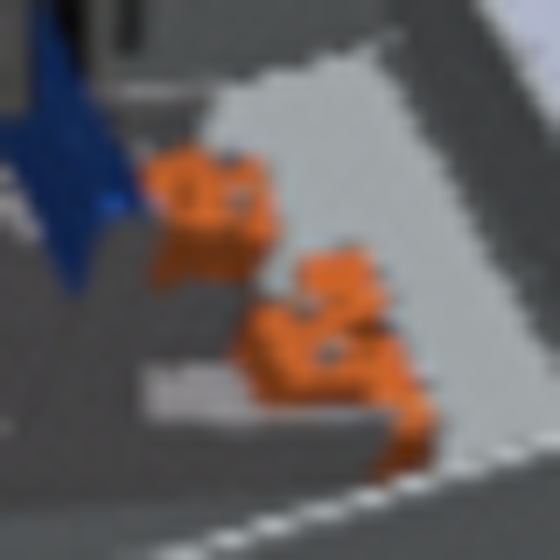

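View pics/b16.png

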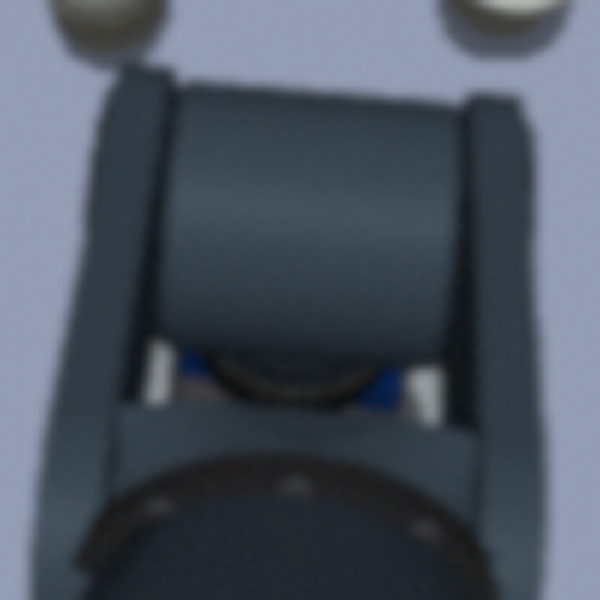

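Call:
arm_command(rows=[[[-25, 4.6, 3], 0, 1], [[0, 0, 0], 0, 1], [[0, 0, 0], 0, 1]])

```text
t: 17.55
tcp_pos: [0.5294, 0.0642, 0.1362]
tool_rot: [0.77, 0.638, 0.013, 0.014]
force: [13.2, -3.8, 15.7]
finger_gap: 0.131
```

```bash
python3 - <<'E'
from h import *
b=snap('side','s14.png')
s=manip.sense();r=s['tool_rot'];print(s['tcp_pos'],r,s['finger_gap'],s['force'],s['ft_torque'],np.degrees(2*np.arctan2(r[1],r[0]))-90)
crop(b,270,150,370,250,7,'b17.png')
E
```

```text
[0.5294753  0.06414325 0.13616536] [0.76963376 0.63821882 0.01258816 0.01349637] 0.11909148143767885 [13.77302956 -4.12961537 16.51949519] [-0.75945459 -2.57361265 -0.08521136] -10.665557230338194
```

View pics/b17.png

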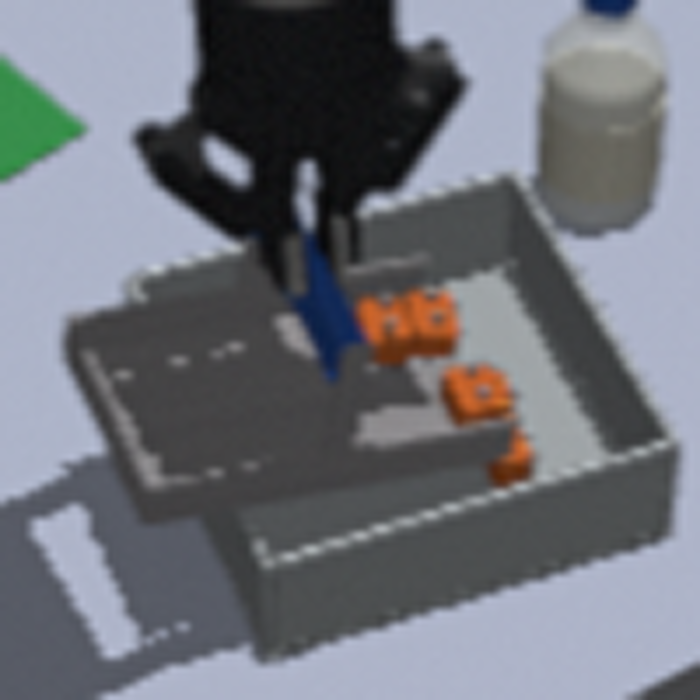

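Call:
arm_command(rows=[[[0, 0, 5], 0, 1], [[0, 0, 5], 0, 1], [[0, 0, 5], 0, 1], [[0, 0, 0], 0, 1]])

```text
t: 18.1
tcp_pos: [0.5125, 0.067, 0.1446]
tool_rot: [0.77, 0.638, -0.001, -0.001]
force: [-0.2, -0.4, -2.5]
finger_gap: 0.123
```

```bash
python3 - <<'E'
from h import *
b=snap('side','s15.png')
s=manip.sense();r=s['tool_rot'];print(s['tcp_pos'],r,s['finger_gap'],s['force'],s['ft_torque'],np.degrees(2*np.arctan2(r[1],r[0]))-90)
crop(b,270,150,370,250,7,'b18.png')
E
```

```text
[0.51266563 0.06701406 0.14454697] [ 0.76963461  0.63848352 -0.00081528 -0.00083767] 0.127984972826231 [-0.12406066  0.12808445 -2.36120653] [-0.02450934 -0.03997669 -0.01250361] -10.642271280715676
```

View pics/b18.png

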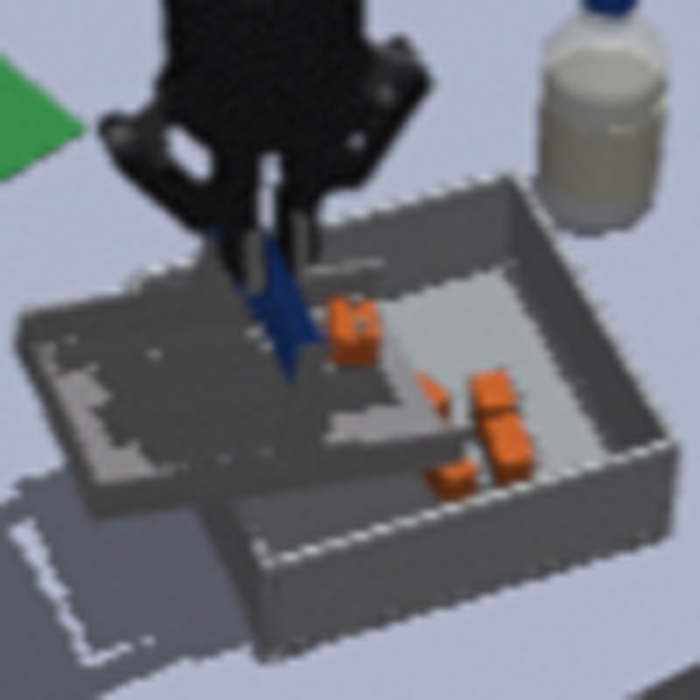

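Call:
arm_command(rows=[[[0, 0, -4.5], 0, 1], [[0, 0, -4.5], 0, 1], [[2.6, -0.5, -2], 0, 1], [[2.6, -0.5, -2], 0, 1], [[2.6, -0.5, -2], 0, 1], [[2.6, -0.5, -2], 0, 1], [[2.6, -0.5, -2], 0, 1], [[2.6, -0.5, -2], 0, 1], [[0, 0, 0], 0, 1]], squeeze=22)

```text
t: 19.27
tcp_pos: [0.5268, 0.0646, 0.131]
tool_rot: [0.77, 0.639, -0.001, -0.002]
force: [-16.4, 2.9, 55.0]
finger_gap: 0.129
```

```bash
python3 - <<'E'
from h import *
b=snap('side','s16.png')
s=manip.sense();r=s['tool_rot'];print(s['tcp_pos'],r,s['finger_gap'],s['force'],s['ft_torque'],np.degrees(2*np.arctan2(r[1],r[0]))-90)
crop(b,270,150,370,250,7,'b19.png')
E
```

```text
[0.52681568 0.06465837 0.13102451] [ 0.76950567  0.6386371  -0.00118979 -0.00150385] 0.12718908335626528 [-13.96422403   2.27146048  54.8597433 ] [ 0.48417955  3.3790885  -0.01547921] -10.619292350269049
```

View pics/b19.png

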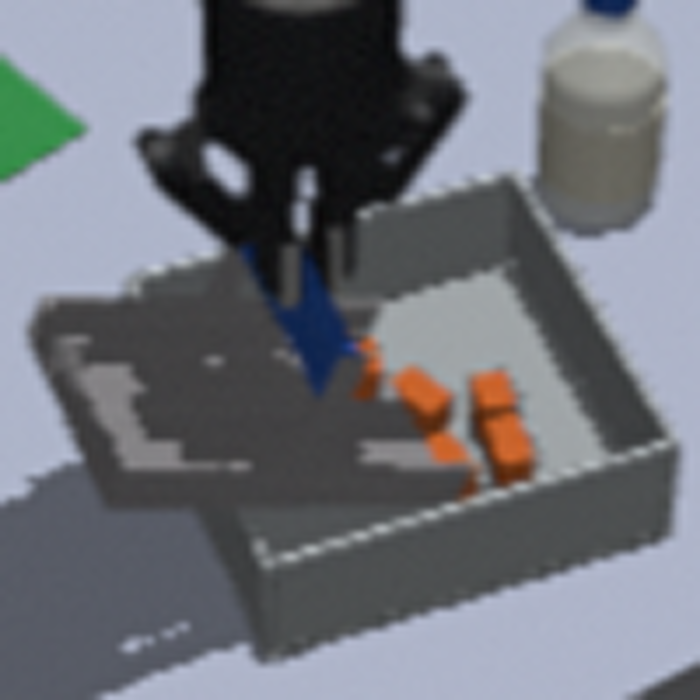

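Call:
arm_command(rows=[[[0, 0, 4], 0, 1], [[0, 0, 0], 0, 1]])

```text
t: 19.58
tcp_pos: [0.5304, 0.0639, 0.1307]
tool_rot: [0.77, 0.638, 0.001, 0.001]
force: [-1.5, 0.4, 16.9]
finger_gap: 0.127
```

```bash
python3 - <<'E'
from h import *
b=snap('side','s17.png')
s=manip.sense();r=s['tool_rot'];print(s['tcp_pos'],r,s['finger_gap'],s['force'],s['ft_torque'],np.degrees(2*np.arctan2(r[1],r[0]))-90)
crop(b,295,165,355,225,11,'b20.png')
E
```

```text
[0.53044123 0.06387237 0.13069219] [0.7697541  0.63833856 0.00123629 0.00098765] 0.12198635592488004 [-2.28362717  1.10655871 16.36758591] [ 0.18265367  0.74793186 -0.0043706 ] -10.663798035485044
```

View pics/b20.png

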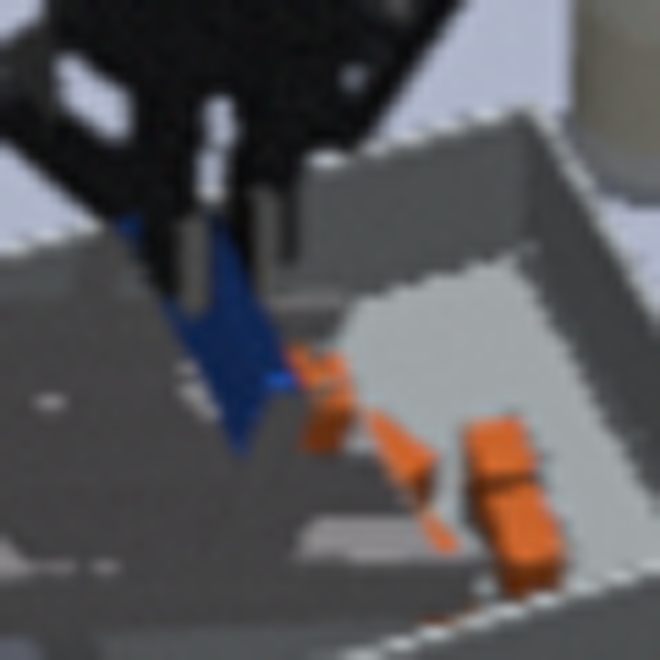

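Call:
arm_command(rows=[[[0, 0, 5], 0, 1], [[-45, 8.3, 0], 0, 1], [[0, 0, 0], 0, 1]], squeeze=40)

```text
t: 20.0
tcp_pos: [0.5059, 0.0687, 0.1437]
tool_rot: [0.769, 0.639, 0.018, 0.02]
force: [16.0, -6.5, 35.3]
finger_gap: 0.126
```

```bash
python3 - <<'E'
from h import *
b=snap('side','s18.png')
s=manip.sense();r=s['tool_rot'];print(s['tcp_pos'],r,s['finger_gap'],s['force'],s['ft_torque'],np.degrees(2*np.arctan2(r[1],r[0]))-90)
crop(b,260,140,370,250,7,'b21.png')
E
```

```text
[0.50628533 0.06856375 0.14355486] [0.76926322 0.63836613 0.01831742 0.0196787 ] 0.12767628018834104 [15.66261101 -5.78171612 37.22982934] [-1.1931855  -3.12062369 -0.0819173 ] -10.625445469586069
```

View pics/b21.png

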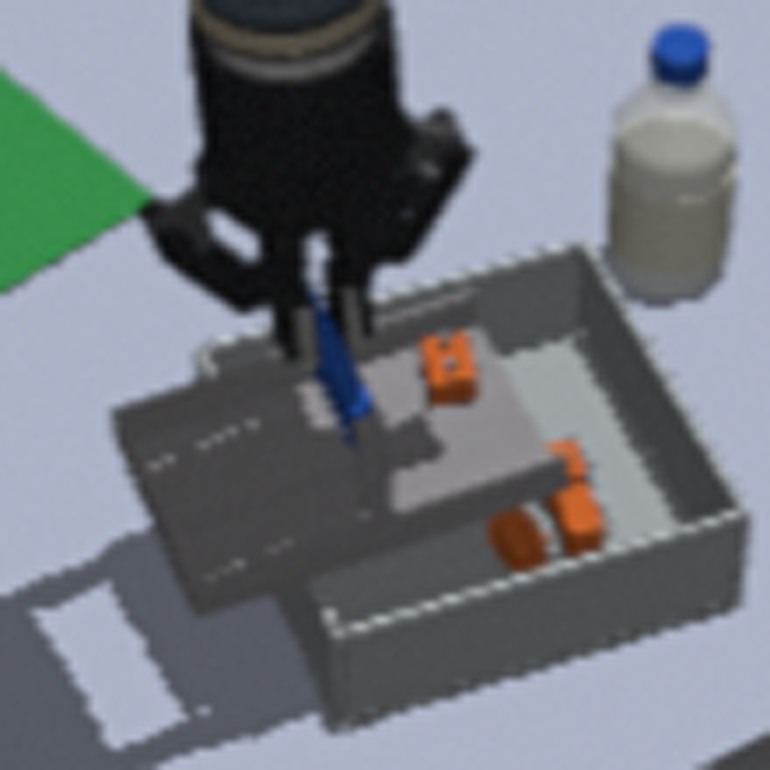

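Call:
arm_command(rows=[[[0, 0, 5], 0, 1], [[0, 0, 8], 0, 1], [[0, 0, 8], 0, 1], [[0, 0, 0], 0, 1]])

```text
t: 20.55
tcp_pos: [0.4835, 0.0723, 0.1538]
tool_rot: [0.77, 0.638, -0.001, -0.001]
force: [-0.2, -0.3, -3.4]
finger_gap: 0.123
```

```bash
python3 - <<'E'
from h import *
b=snap('side','s19.png')
s=manip.sense();r=s['tool_rot'];print(s['tcp_pos'],r,s['finger_gap'],s['force'],s['ft_torque'],np.degrees(2*np.arctan2(r[1],r[0]))-90)
crop(b,260,140,370,250,7,'b22.png')
E
```

```text
[0.48345666 0.07224675 0.15355742] [ 7.69651116e-01  6.38463855e-01 -7.30872361e-04 -7.28499456e-04] 0.12525496802339853 [-0.12513485  0.0308423  -2.83473317] [-0.01029413  0.06777896 -0.00304378] -10.645212992950732
```

View pics/b22.png

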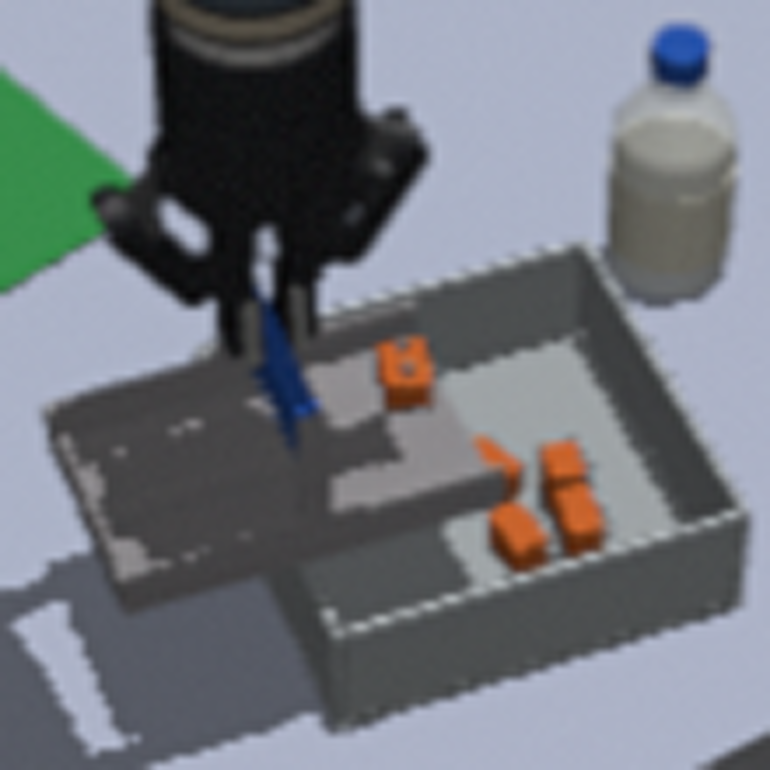

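```bash
python3 - <<'E'
from h import *
b=cv2.imread('pics/s19.png')
a=np.radians(-10.5);R=np.array([[np.cos(a),np.sin(a)],[-np.sin(a),np.cos(a)]])
for u,v in [(500,465),(565,463),(578,515),(520,535),(405,372)]:
    z=.016 if u!=405 else .09
    p=pt('side',260+u/7,140+v/7,z)[:2]; print(p.round(3),(R@(p-[.564,.057])).round(3))
# plate/tray points: lip far corners
for u,v,z in [(508,470,.097),(430,305,.097),(50,410,.097),(125,610,.09),(262,300,.155),(315,405,.155)]:
    p=pt('side',260+u/7,140+v/7,z)[:2]; print(u,v,p.round(3),(R@(p-[.564,.057])).round(3))
crop(b,290,165,360,235,11,'b23.png')
E
```

```text
[0.589 0.065] [0.023 0.013]
[0.613 0.052] [0.049 0.004]
[0.602 0.024] [ 0.043 -0.025]
[0.575 0.028] [ 0.016 -0.026]
[0.547 0.073] [-0.02   0.013]
508 470 [0.55  0.001] [-0.004 -0.058]
430 305 [0.572 0.094] [0.001 0.038]
50 410 [0.413 0.125] [-0.161  0.04 ]
125 610 [0.39  0.024] [-0.165 -0.064]
262 300 [0.488 0.083] [-0.079  0.012]
315 405 [0.477 0.024] [-0.08  -0.048]
```

View pics/b23.png

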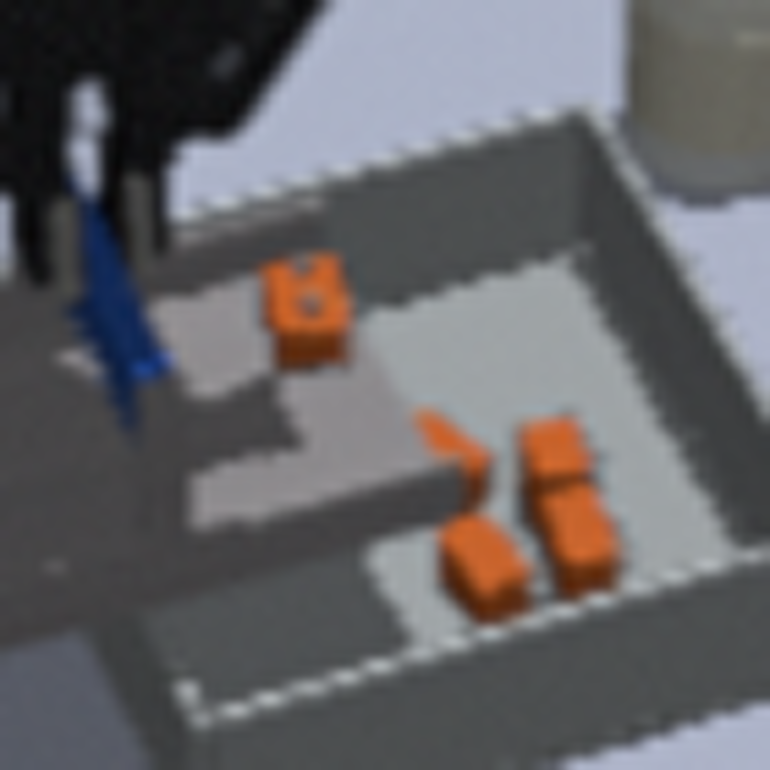

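Call:
arm_command(rows=[[[8, 3.7, 0], 0, 1], [[7.6, 3.6, 0], 0, 1], [[0, 0, -5], 0, 1], [[0, 0, -5], 0, 1], [[0, 0, -2], 0, 1], [[0, 0, 0], 0, 1]], squeeze=24)

```text
t: 21.35
tcp_pos: [0.4996, 0.0793, 0.1421]
tool_rot: [0.77, 0.638, -0.0, -0.0]
force: [-0.1, 0.8, -2.9]
finger_gap: 0.131
```

Call:
arm_command(rows=[[[0, 0, -2], 0, 1], [[2.7, -0.5, -1.2], 0, 1], [[2.7, -0.5, -1.2], 0, 1], [[2.7, -0.5, -1.2], 0, 1], [[2.7, -0.5, -1.2], 0, 1], [[0, 0, 0], 0, 1]])

```text
t: 22.1
tcp_pos: [0.5109, 0.0771, 0.138]
tool_rot: [0.77, 0.638, 0.0, 0.0]
force: [-4.2, -0.9, 19.3]
finger_gap: 0.125
```

```bash
python3 - <<'E'
from h import *
b=snap('side','s20.png')
s=manip.sense();r=s['tool_rot'];print(s['tcp_pos'],r,s['finger_gap'],s['force'],s['ft_torque'],np.degrees(2*np.arctan2(r[1],r[0]))-90)
crop(b,260,140,370,250,7,'b24.png')
E
```

```text
[0.51084527 0.07708704 0.13807781] [7.69682397e-01 6.38426856e-01 1.09307135e-04 3.81469242e-04] 0.12197274930271126 [-4.00602434 -1.20478524 18.75967557] [-0.02099405  1.37968402  0.01566493] -10.65076471902853
```

View pics/b24.png

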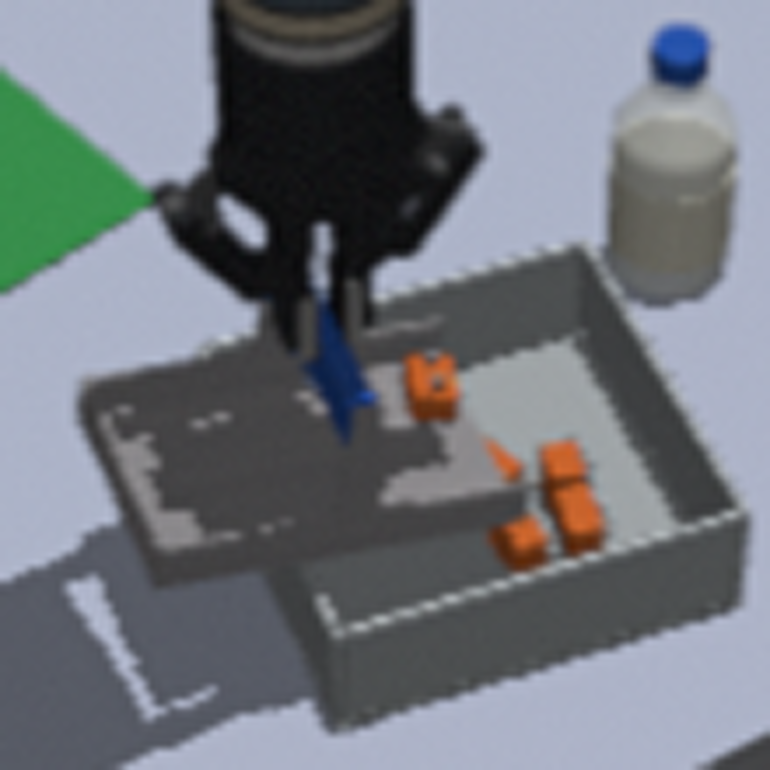

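Call:
arm_command(rows=[[[2.6, -0.5, -1.4], 0, 1], [[2.6, -0.5, -1.4], 0, 1], [[2.6, -0.5, -1.4], 0, 1], [[0, 0, 0], 0, 1]])

```text
t: 22.65
tcp_pos: [0.5199, 0.0754, 0.1346]
tool_rot: [0.77, 0.638, 0.001, 0.001]
force: [-1.8, -2.0, 21.4]
finger_gap: 0.13
```

```bash
python3 - <<'E'
from h import *
b=snap('side','s21.png')
s=manip.sense();r=s['tool_rot'];print(s['tcp_pos'],r,s['finger_gap'],s['force'],s['ft_torque'],np.degrees(2*np.arctan2(r[1],r[0]))-90)
crop(b,260,140,370,250,7,'b25.png')
E
```

```text
[0.51984284 0.07539212 0.13457324] [0.76968707 0.63841898 0.00106393 0.00137304] 0.12506821328643808 [-3.95816699 -0.6969728  21.01543288] [-0.15216034  1.33662328  0.05787685] -10.651801040775752
```

View pics/b25.png

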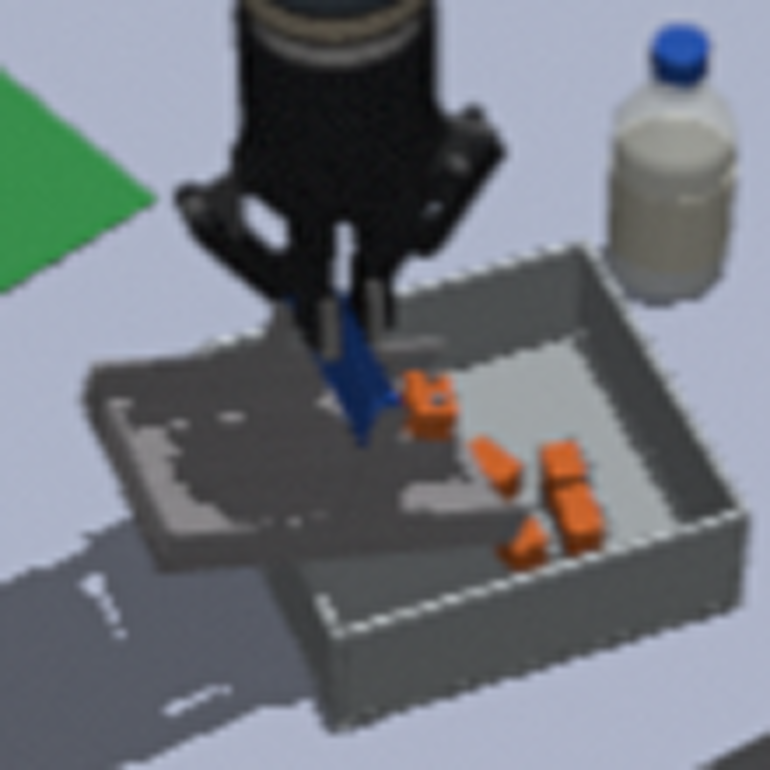

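Call:
arm_command(rows=[[[2.2, -0.4, -1.7], 0, 1], [[2.2, -0.4, -1.7], 0, 1], [[2.2, -0.4, -1.7], 0, 1], [[0, 0, 0], 0, 1]])

```text
t: 23.2
tcp_pos: [0.5285, 0.0738, 0.1299]
tool_rot: [0.77, 0.638, 0.003, 0.003]
force: [0.2, -2.7, 19.8]
finger_gap: 0.127
```

```bash
python3 - <<'E'
from h import *
b=snap('side','s22.png')
s=manip.sense();r=s['tool_rot'];print(s['tcp_pos'],r,s['finger_gap'],s['force'],s['ft_torque'],np.degrees(2*np.arctan2(r[1],r[0]))-90)
crop(b,260,140,370,250,7,'b26.png')
E
```

```text
[0.52847894 0.07376902 0.12998373] [0.76965542 0.63844662 0.00260004 0.00311026] 0.12621320703717287 [ 0.12048634 -2.73405952 20.40263655] [-0.28531864  0.94084489 -0.02304486] -10.647047884456597
```

View pics/b26.png

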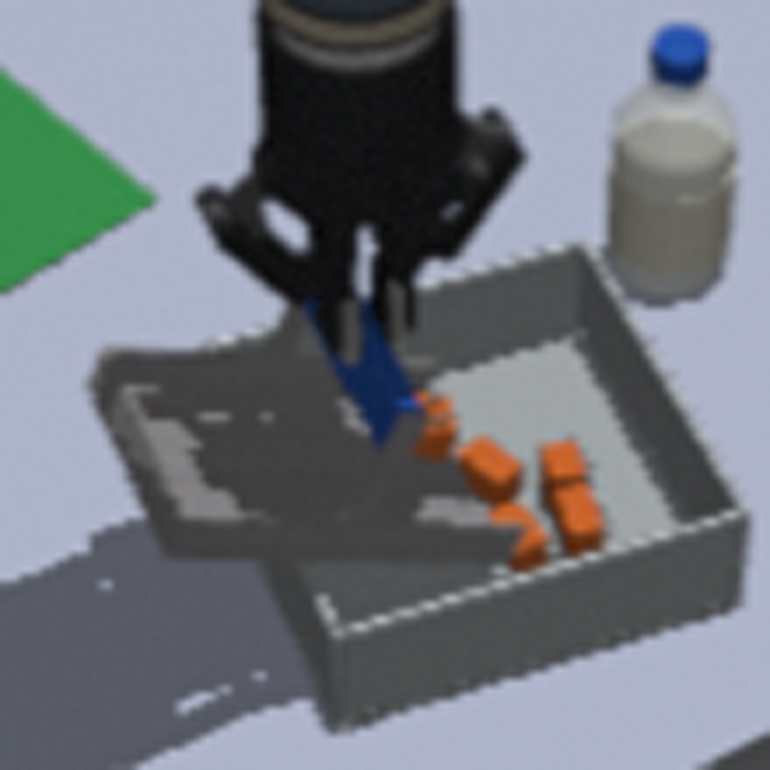

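Call:
arm_command(rows=[[[1.4, -0.3, -1.8], 0, 1], [[1.4, -0.3, -1.8], 0, 1], [[0, 0, 0], 0, 1]])

```text
t: 23.62
tcp_pos: [0.533, 0.0729, 0.1268]
tool_rot: [0.77, 0.638, 0.004, 0.004]
force: [2.3, -3.3, 20.6]
finger_gap: 0.123
```

```bash
python3 - <<'E'
from h import *
b=snap('side','s23.png')
s=manip.sense();r=s['tool_rot'];print(s['tcp_pos'],r,s['finger_gap'],s['force'],s['ft_torque'],np.degrees(2*np.arctan2(r[1],r[0]))-90)
crop(b,260,140,370,250,7,'b27.png')
E
```

```text
[0.53293793 0.07290825 0.12684826] [0.76964636 0.63844256 0.00391741 0.00449761] 0.12278214394199967 [ 2.19102517 -3.59581715 20.46999101] [-0.36474225  0.60402808  0.0131431 ] -10.646743349791421
```

View pics/b27.png

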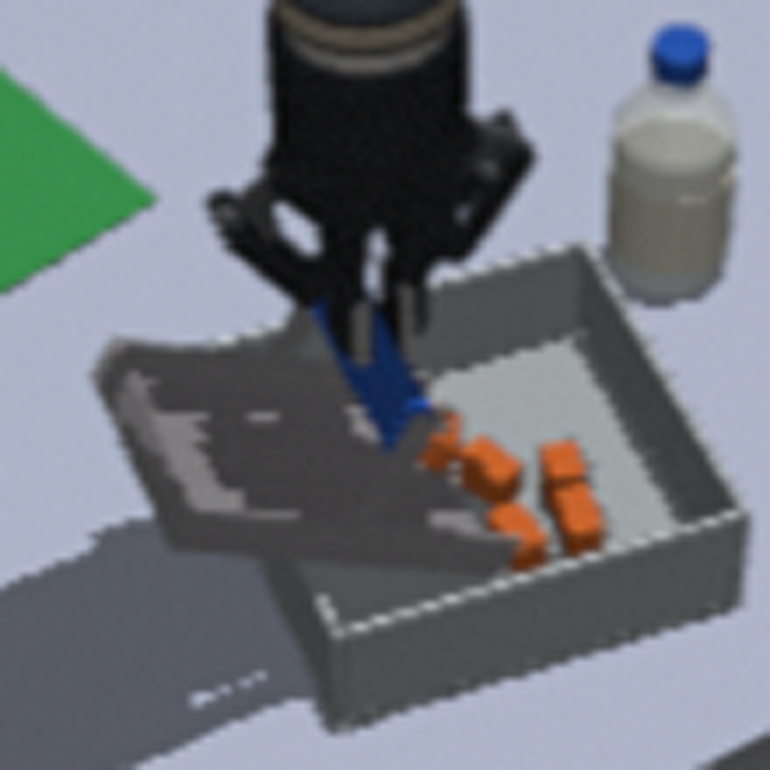

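Call:
arm_command(rows=[[[1, -0.2, -1.5], 0, 1], [[0.7, -0.1, -1.5], 0, 1], [[0, 0, 0], 0, 1], [[0, 0, 0], 0, 1]])

```text
t: 24.18
tcp_pos: [0.5364, 0.0723, 0.1241]
tool_rot: [0.77, 0.638, 0.005, 0.006]
force: [4.1, -2.8, 19.1]
finger_gap: 0.123
```

```bash
python3 - <<'E'
from h import *
b=snap('side','s24.png')
s=manip.sense();r=s['tool_rot'];print(s['tcp_pos'],r,s['finger_gap'],s['force'],s['ft_torque'],np.degrees(2*np.arctan2(r[1],r[0]))-90)
crop(b,300,180,360,240,11,'b28.png')
E
```

```text
[0.53640089 0.07228235 0.12413983] [0.76962904 0.63844098 0.00530733 0.00600821] 0.12486512442513119 [ 4.29146488 -4.42140411 19.31979416] [-0.542794    0.03014452  0.02013648] -10.645615500129466
```

View pics/b28.png

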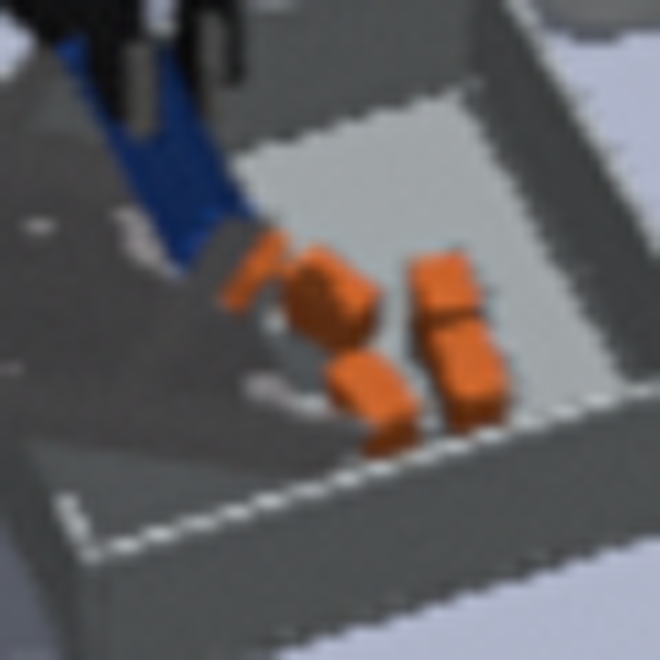

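Call:
arm_command(rows=[[[0.5, -0.1, -1.5], 0, 1], [[0.5, -0.1, -1.5], 0, 1], [[0, 0, 0], 0, 1], [[0, 0, 0], 0, 1]])

```text
t: 24.72
tcp_pos: [0.5392, 0.0718, 0.1217]
tool_rot: [0.77, 0.638, 0.007, 0.008]
force: [5.5, -3.9, 19.5]
finger_gap: 0.123
```

```bash
python3 - <<'E'
from h import *
b=snap('side','s25.png')
s=manip.sense();r=s['tool_rot'];print(s['tcp_pos'],r,s['finger_gap'],s['force'],s['ft_torque'],np.degrees(2*np.arctan2(r[1],r[0]))-90)
crop(b,300,180,360,240,11,'b29.png')
E
```

```text
[0.53916436 0.07179004 0.12176385] [0.76960458 0.63844058 0.00675619 0.00753443] 0.12783747255018602 [ 5.29698762 -3.72666828 19.93524719] [-0.57552942 -0.31547375  0.03118525] -10.643860906042804
```

View pics/b29.png

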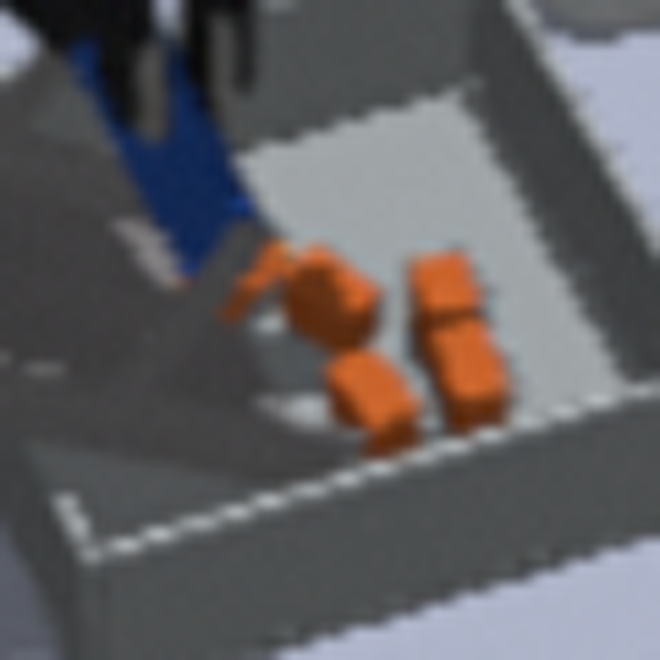

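Call:
arm_command(rows=[[[-34, 6.3, 26], 0, 1], [[0, 0, 0], 0, 1], [[0, 0, 0], 0, 1]])

```text
t: 25.15
tcp_pos: [0.5001, 0.0795, 0.1459]
tool_rot: [0.77, 0.638, 0.003, 0.003]
force: [-0.2, -1.6, 17.8]
finger_gap: 0.12
```

```bash
python3 - <<'E'
from h import *
b=snap('side','s26.png')
s=manip.sense();r=s['tool_rot'];print(s['tcp_pos'],r,s['finger_gap'],s['force'],s['ft_torque'],np.degrees(2*np.arctan2(r[1],r[0]))-90)
crop(b,260,140,370,250,7,'b30.png')
E
```

```text
[0.5002821  0.07942089 0.1458949 ] [0.76968889 0.63840111 0.00339241 0.00339445] 0.1225638275613209 [ 0.07101231 -1.88176621 18.5531033 ] [-0.12368336  0.28133692  0.03423874] -10.653510120358206
```

View pics/b30.png

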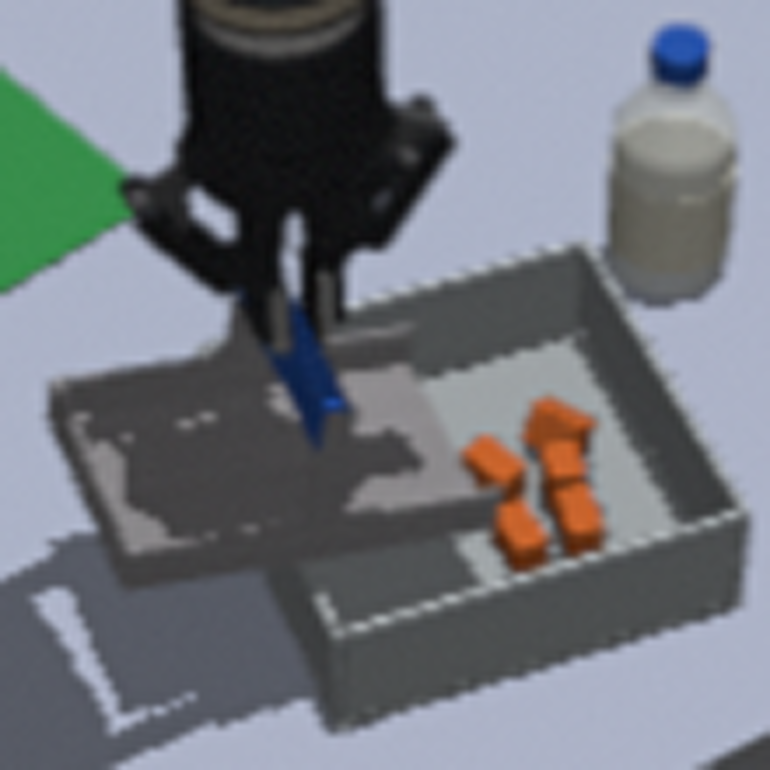

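Call:
arm_command(rows=[[[0, 0, 10], 0, 1], [[0, 0, 15], 0, 1], [[0, 0, 15], 0, 1], [[-2, 10, 0], 0.03, 1], [[-4, 25, 0], 0.04, 1], [[-5, 33, 0], 0.04, 1], [[-6, 35, 0], 0.05, 1], [[-6, 35, 0], 0.05, 1], [[-6, 35, 0], 0.05, 1], [[-6, 35, 0], 0.04, 1], [[-4, 30, 0], 0.03, 1], [[-3, 20, 0], 0.02, 1]], squeeze=40)

```text
t: 26.7
tcp_pos: [0.4532, 0.3393, 0.1813]
tool_rot: [0.646, 0.764, -0.001, -0.001]
force: [0.6, -0.7, -2.4]
finger_gap: 0.117
```

Call:
arm_command(rows=[[[-1, 10, 0], 0, 1], [[0, 0, 0], 0, 1], [[0, 0, 0], 0, 1]])

```text
t: 27.08
tcp_pos: [0.4537, 0.347, 0.1823]
tool_rot: [0.647, 0.762, -0.0, 0.0]
force: [0.7, 0.5, -2.1]
finger_gap: 0.116
```

```bash
python3 - <<'E'
from h import *
b=snap('side','s27.png');a=snap('top','t27.png')
s=manip.sense();r=s['tool_rot'];print(s['tcp_pos'],r,s['finger_gap'],s['force'],s['ft_torque'],np.degrees(2*np.arctan2(r[1],r[0]))-90)
crop(b,190,80,310,200,6.5,'b31.png');crop(b,290,180,375,250,9,'b32.png');crop(a,165,180,285,300,5,'b33.png')
E
```

```text
[0.4538635  0.34694054 0.18249267] [ 6.47290632e-01  7.62243254e-01 -2.43541472e-04  1.61404047e-05] 0.12051617221118271 [ 0.23984981 -1.02302123 -2.5638386 ] [0.05352249 0.0112476  0.01631478] 9.324722561642062
```

View pics/b31.png

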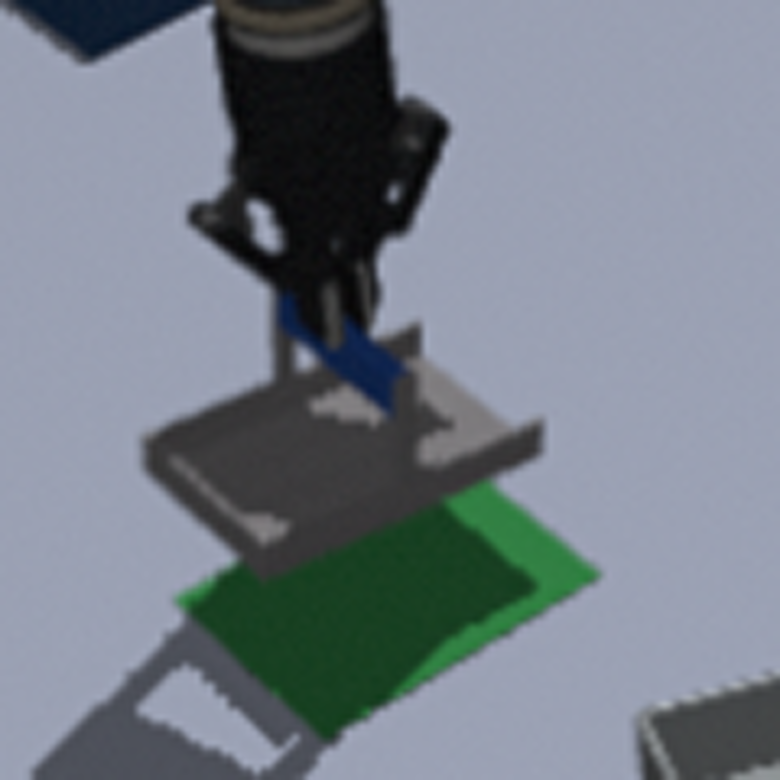

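View pics/b32.png

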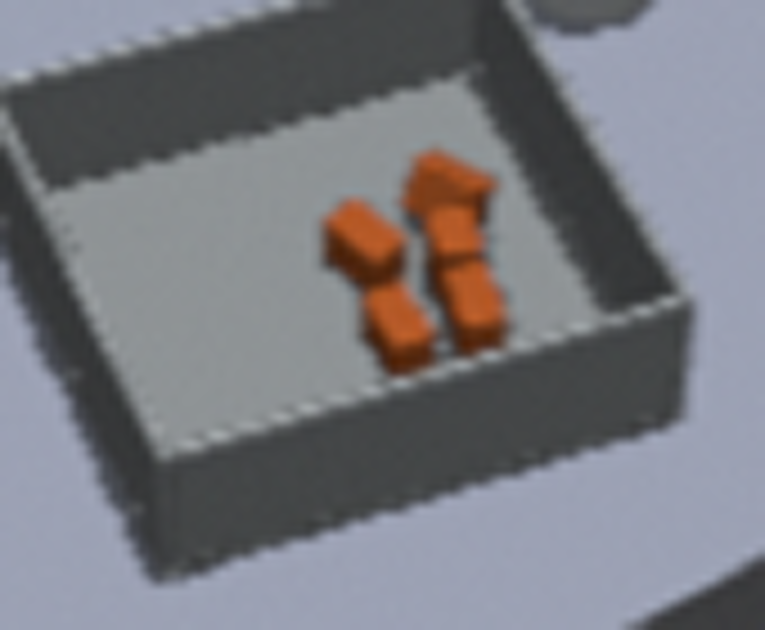

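View pics/b33.png

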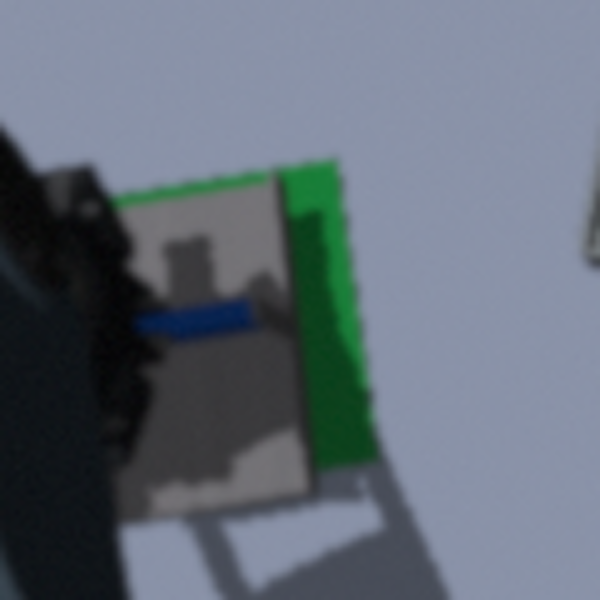

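Call:
arm_command(rows=[[[3, 1, -20], 0, 1], [[0, 0, -25], 0, 1], [[0, 0, -25], 0, 1], [[0, 0, -13], 0, 1], [[0, 0, -5], 0, 1], [[0, 0, 0], 0, 1]], squeeze=30)

```text
t: 27.92
tcp_pos: [0.4563, 0.3484, 0.0954]
tool_rot: [0.647, 0.763, -0.0, 0.0]
force: [-2.6, -2.7, 5.9]
finger_gap: 0.117
```

```bash
python3 - <<'E'
from h import *
b=snap('side','s28.png');a=snap('top','t28.png')
s=manip.sense();r=s['tool_rot'];print(s['tcp_pos'],r,s['finger_gap'],s['force'],s['ft_torque'],np.degrees(2*np.arctan2(r[1],r[0]))-90)
crop(b,190,80,310,200,6.5,'b34.png');crop(a,165,180,285,300,5,'b35.png')
E
```

```text
[0.45680052 0.34866013 0.09573725] [6.46836591e-01 7.62628540e-01 2.35541684e-04 2.81877306e-04] 0.12035667691598105 [-3.23349758 -2.37640207  4.71778674] [-0.27869768  0.32223624 -0.04316411] 9.392959832351806
```

View pics/b34.png

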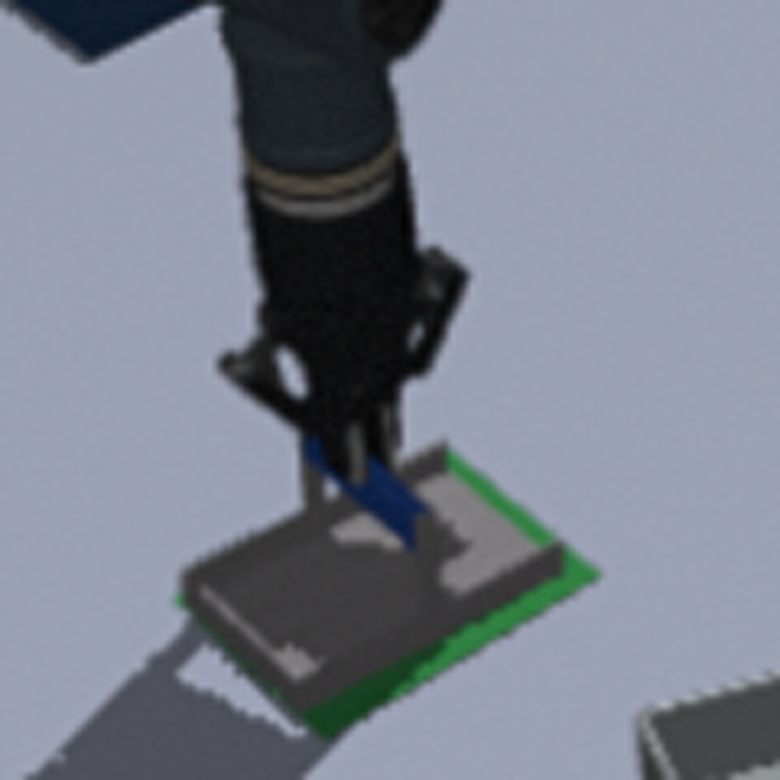

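View pics/b35.png

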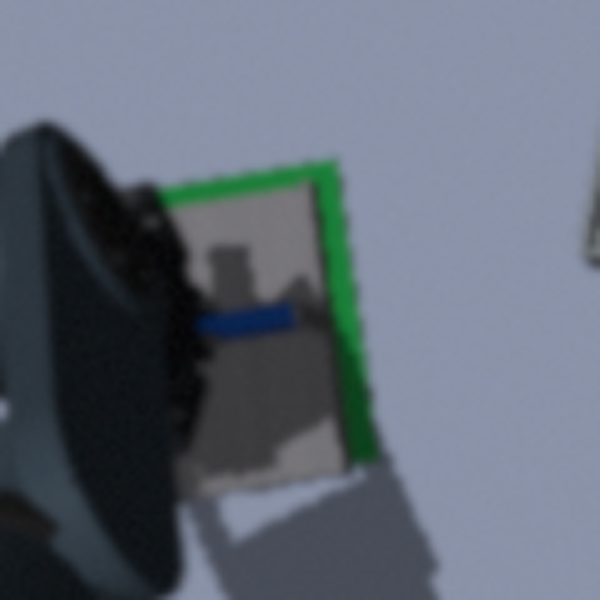

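Call:
arm_command(rows=[[[3, 1, 2], 0, 1], [[0, 0, -3], 0, 1], [[0, 0, -3], 0, 1], [[0, 0, -2], 0, 1], [[0, 0, -2], 0, 1], [[0, 0, 0], 0, 1]], squeeze=20)

```text
t: 28.78
tcp_pos: [0.4593, 0.3502, 0.0901]
tool_rot: [0.647, 0.763, 0.0, -0.0]
force: [-7.9, -4.3, 26.2]
finger_gap: 0.115
```

Call:
arm_command(rows=[[[0, 0, 0], 0, 0.6], [[0, 0, 0], 0, 0.5], [[0, 0, 0], 0, 0.2], [[0, 0, 0], 0, -0.2], [[0, 0, 0], 0, -0.2], [[0, 0, 30], 0, -0.2], [[0, 0, 50], 0, -0.2], [[0, 0, 50], 0, -0.2]])

```text
t: 29.78
tcp_pos: [0.4594, 0.3497, 0.2174]
tool_rot: [0.647, 0.763, -0.001, -0.0]
force: [0.4, -0.9, 0.1]
finger_gap: 0.597
```

Call:
arm_command(rows=[[[0, -50, 20], 0, -0.2], [[0, -60, 0], 0, -0.2], [[0, -60, 0], 0, -0.2], [[0, -60, 0], 0, -0.2], [[0, -50, 0], 0, -0.2]])

```text
t: 30.4
tcp_pos: [0.4595, 0.0678, 0.2366]
tool_rot: [0.647, 0.762, 0.0, 0.0]
force: [1.2, 0.3, -0.3]
finger_gap: 0.6
```

```bash
python3 - <<'E'
from h import *
b=snap('side','s29.png');a=snap('top','t29.png')
s=manip.sense();r=s['tool_rot'];print(s['t'],s['tcp_pos'],r,s['finger_gap'],s['force'],np.degrees(2*np.arctan2(r[1],r[0]))-90)
crop(b,200,110,300,200,7,'b36.png');crop(a,165,180,265,290,6,'b37.png')
E
```

```text
30.5 [0.460032   0.06583887 0.23661134] [ 6.49132637e-01  7.60674888e-01 -3.86565813e-04  6.20992097e-04] 0.5980013887161285 [0.40792655 0.14272846 0.7252946 ] 9.04749724788914
```

View pics/b36.png

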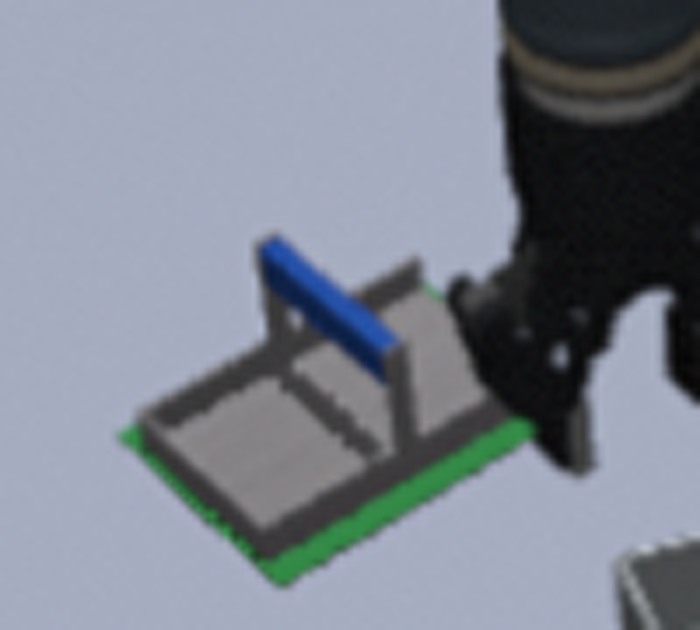

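View pics/b37.png

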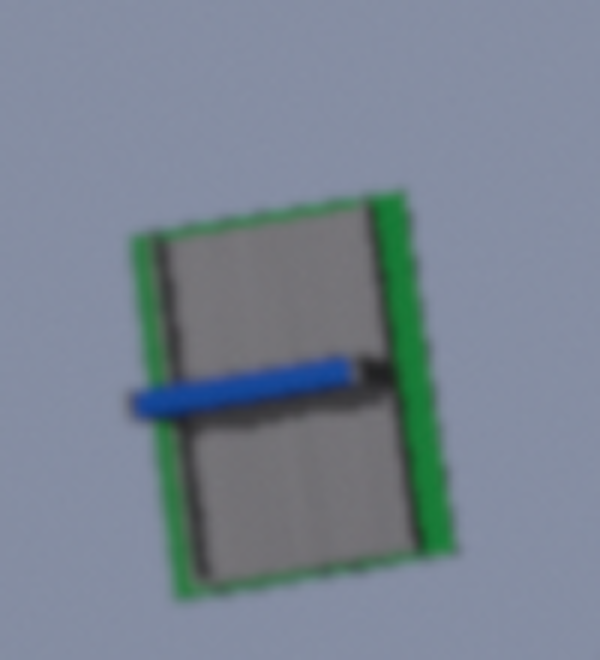

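View pics/t29.png

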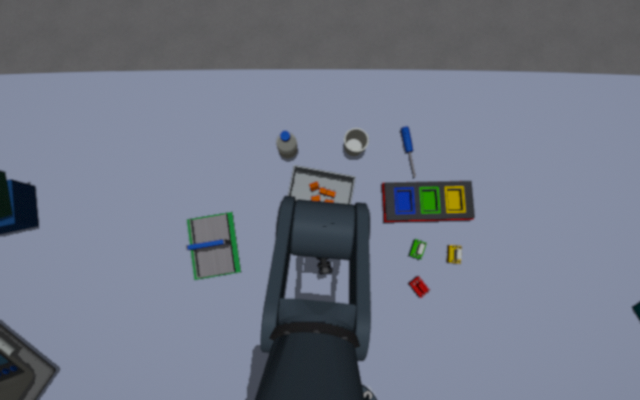

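View pics/s29.png

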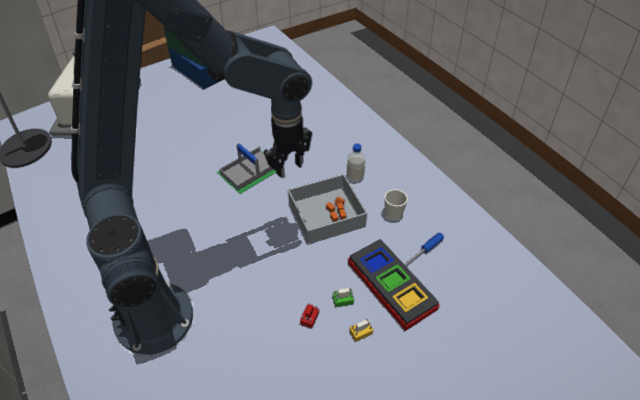

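```bash
python3 - <<'E'
from h import *
b=cv2.imread('pics/s29.png');a=cv2.imread('pics/t29.png')
z=lambda I,x,y,w,h,s:cv2.resize(I[y:y+h,x:x+w],None,fx=s,fy=s,interpolation=cv2.INTER_CUBIC)
cv2.imwrite('pics/c1.png',np.hstack([z(a,404,235,30,30,13),z(a,440,240,30,30,13)]))
cv2.imwrite('pics/c2.png',np.hstack([z(b,328,282,30,30,13),z(b,345,315,30,30,13)]))
E
```

```text
(no output)
```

View pics/c1.png

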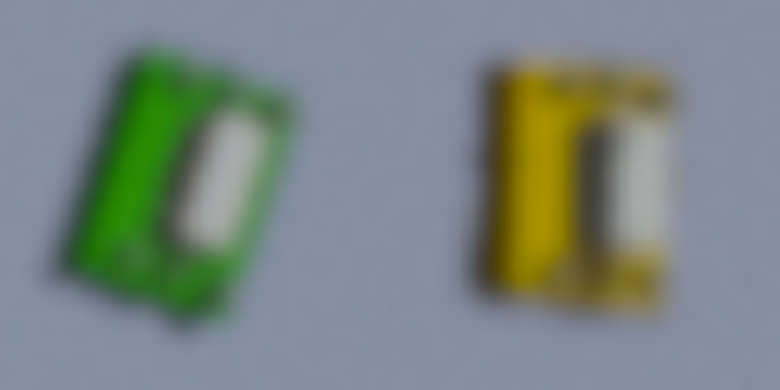

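View pics/c2.png

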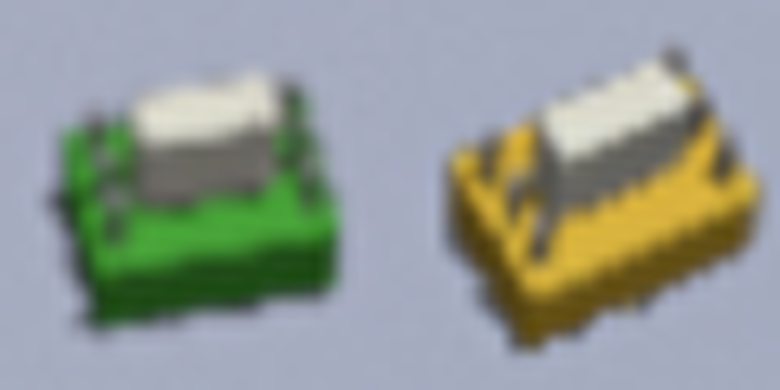

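```bash
python3 - <<'E'
from h import *
f=lambda n,u,v,x,y,z:pt(n,x+u/13-.46,y+v/13-.46,z)[:2]
g=lambda p,q:np.degrees(np.arctan2(*(p-q)[::-1]))
# side
L,F,R_=[f('side',*c,328,282,.024) for c in((68,135),(100,265),(332,230))]
print('green body',L,F,R_,g(R_,F),g(L,F),np.linalg.norm(R_-F),np.linalg.norm(L-F),'ctr',(L+R_)/2)
L,F,R_=[f('side',u-390,v,345,315,.024) for u,v in((455,155),(535,295),(755,190))]
print('yell body',L,F,R_,g(R_,F),g(L,F),np.linalg.norm(R_-F),np.linalg.norm(L-F),'ctr',(L+R_)/2)
print('rib side g',f('side',208,110,328,282,.05),'y',f('side',620-390,108,345,315,.05))
print('rib top g',f('top',230,182,404,235,.05),'y',f('top',645-390,188,440,240,.05))
q=[f('top',*c,404,235,.024) for c in((150,45),(296,100),(222,318),(72,265))]
print('green top',np.mean(q,0),g(q[0],q[3]),g(q[1],q[2]),np.linalg.norm(q[1]-q[2]),np.linalg.norm(q[1]-q[0]))
q=[f('top',u-390,v,440,240,.024) for u,v in((515,62),(672,75),(658,310),(500,295))]
print('yel top',np.mean(q,0),g(q[0],q[3]),g(q[1],q[2]),np.linalg.norm(q[1]-q[2]),np.linalg.norm(q[1]-q[0]))
a=cv2.imread('pics/t29.png');b=cv2.imread('pics/s29.png')
crop(a,375,170,485,230,7,'c3.png');crop(b,340,235,445,330,7,'c4.png')
E
```

```text
green body [ 0.42746111 -0.18991332] [ 0.41642574 -0.21828262] [ 0.45911153 -0.23589534] -22.421689933915307 68.7444592200096 0.04617666406369112 0.030440052665257206 ctr [ 0.44328632 -0.21290433]
yell body [ 0.40762763 -0.29567501] [ 0.40364539 -0.32802565] [ 0.45098635 -0.33219219] -5.0297238687221695 82.98242614165721 0.04752394949088969 0.03259481386839396 ctr [ 0.42930699 -0.3139336 ]
rib side g [ 0.44401485 -0.21323219] y [ 0.4299035  -0.31515676]
rib top g [ 0.44392773 -0.21162931] y [ 0.42835859 -0.31325943]
green top [ 0.44475582 -0.21002867] -22.052757607013863 -21.557371949789324 0.04856516886136235 0.032727009147708284
yel top [ 0.42934524 -0.31137489] -7.004515923323925 -6.9914909377303935 0.04931858119591285 0.03374689557658902
```

View pics/c3.png

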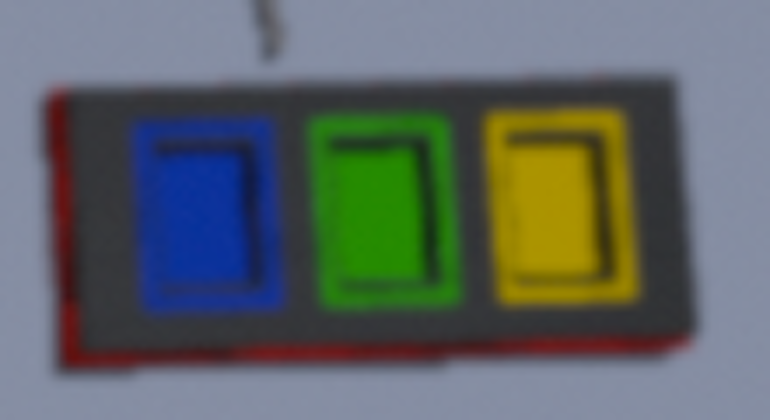

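View pics/c4.png

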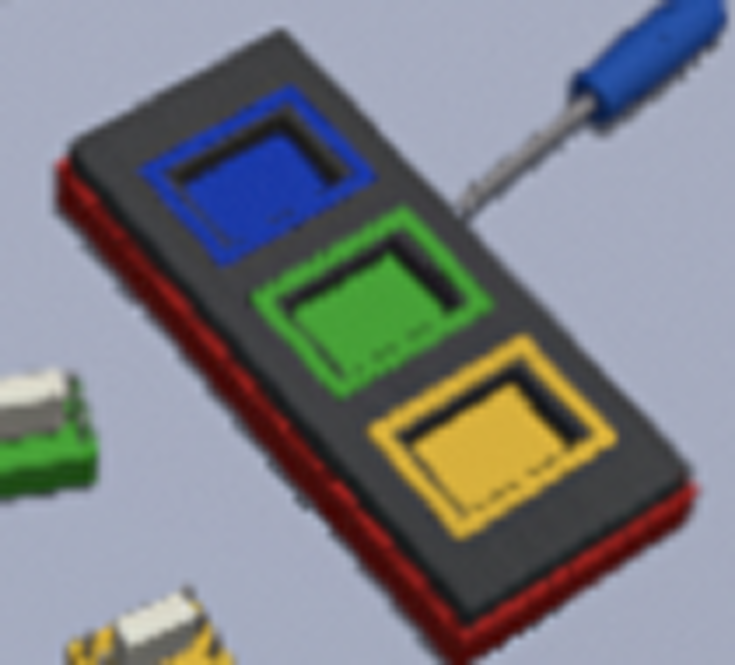

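```bash
python3 - <<'E'
from h import *
f=lambda n,u,v,x,y,z:pt(n,x+u/7-.43,y+v/7-.43,z)[:2]
C={}
for n,x,y,D in(('top',375,170,dict(b=[(133,122),(272,120),(282,310),(147,312)],g=[(308,117),(448,112),(462,303),(322,308)],y=[(484,110),(624,107),(640,302),(500,305)])),
 ('side',340,235,dict(b=[(140,170),(292,87),(375,178),(223,265)],g=[(252,297),(402,208),(492,302),(343,397)],y=[(368,430),(525,337),(617,438),(460,537)]))):
    for k,l in D.items():
        q=np.array([f(n,u,v,x,y,.04) for u,v in l]); C[n,k]=q.mean(0)
        print(n,k,q.mean(0).round(4),[round(float(np.linalg.norm(q[i]-q[i-1])),4) for i in range(4)])
    d=C[n,'b']-C[n,'y'];print('yaw',np.degrees(np.arctan2(-d[0],d[1])))
E
```

```text
top b [ 0.5751 -0.1745] [0.0749, 0.055, 0.075, 0.0528]
top g [ 0.5771 -0.2443] [0.0755, 0.0559, 0.0757, 0.0553]
top y [ 0.5784 -0.3149] [0.0774, 0.0565, 0.0776, 0.0558]
yaw 1.3705860931634621
side b [ 0.5752 -0.1753] [0.0525, 0.0726, 0.052, 0.0723]
side g [ 0.577  -0.2448] [0.0533, 0.0718, 0.0521, 0.0718]
side y [ 0.5783 -0.315 ] [0.0532, 0.0732, 0.0524, 0.0733]
yaw 1.2843718544755025
```

Call:
arm_command(rows=[[[-2, -25, -5], 0.1, -0.2], [[-2, -35, -10], 0.13, -0.2], [[-2, -35, -15], 0.13, -0.2], [[-2, -35, -15], 0.13, -0.2], [[-2, -35, -15], 0.13, -0.2], [[-2, -35, -15], 0.13, -0.2], [[-2, -35, -15], 0.13, -0.2], [[-2, -28, -15], 0.15, -0.2], [[0, -15, -10], 0, -0.2], [[0, 0, 0], 0, -0.2]])

```text
t: 31.75
tcp_pos: [0.4437, -0.2081, 0.1209]
tool_rot: [0.189, 0.982, 0.0, -0.0]
force: [-0.3, 1.0, 0.1]
finger_gap: 0.6
```

```bash
python3 - <<'E'
from h import *
b=snap('side','s30.png');a=snap('top','t30.png')
s=manip.sense();r=s['tool_rot'];print(s['t'],s['tcp_pos'],r,s['finger_gap'],s['q'].round(2),np.degrees(2*np.arctan2(r[1],r[0]))-90)
crop(b,290,220,450,340,5,'c5.png')
crop(a,360,160,500,300,4,'c6.png')
E
```

```text
31.85 [ 0.44360796 -0.20704184  0.12160145] [ 1.87666645e-01  9.82232656e-01  3.60306311e-04 -3.30640404e-04] 0.5989259536226383 [-0.67  0.54  1.88  0.    0.72 -1.86] 68.36671044860077
```

View pics/c5.png

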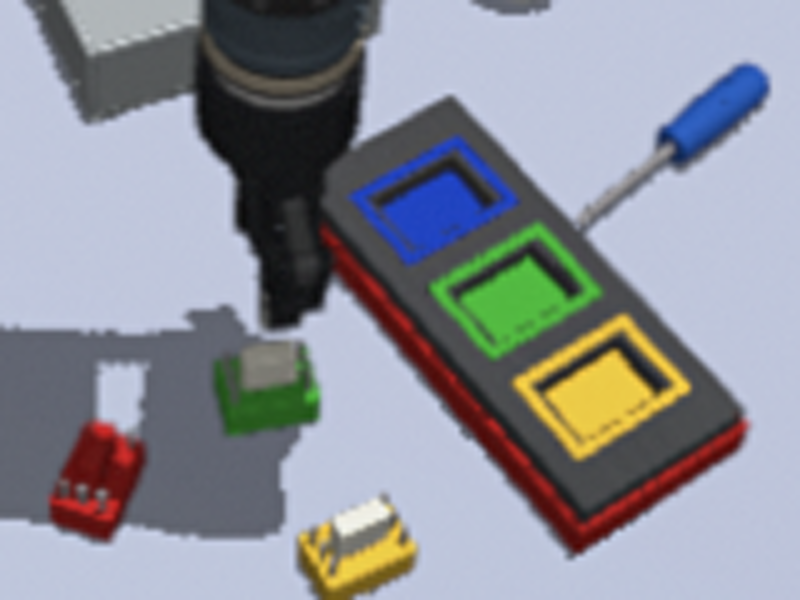

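View pics/c6.png

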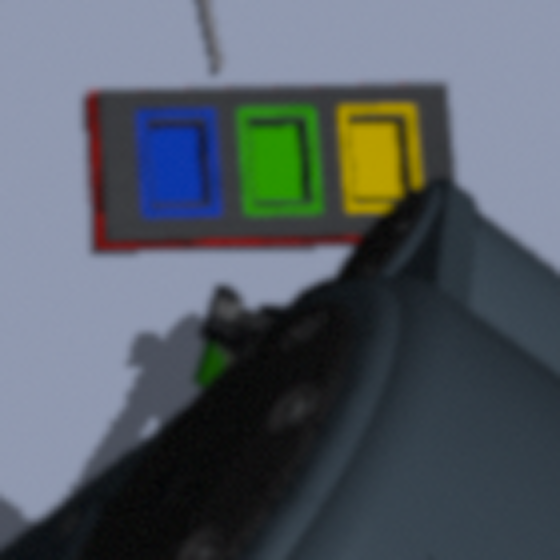

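Call:
arm_command(rows=[[[0.5, -5, -20], 0, -0.2], [[0, 0, -25], 0, -0.2], [[0, 0, -22], 0, -0.2], [[0, 0, -11], 0, -0.2], [[0, 0, 0], 0, -0.2], [[0, 0, 0], 0, 1], [[0, 0, 0], 0, 1], [[0, 0, 0], 0, 1], [[0, 0, 0], 0, 1], [[0, 0, 0], 0, 1]], squeeze=40)

```text
t: 33.1
tcp_pos: [0.4446, -0.2134, 0.0442]
tool_rot: [0.187, 0.982, -0.0, 0.001]
force: [0.1, 1.0, 7.3]
finger_gap: 0.13
```

```bash
python3 - <<'E'
from h import *
b=snap('side','s31.png')
s=manip.sense();r=s['tool_rot'];print(s['t'],s['tcp_pos'],r,s['finger_gap'],s['force'],np.degrees(2*np.arctan2(r[1],r[0]))-90)
crop(b,300,220,380,310,7,'c7.png')
E
```

```text
33.15 [ 0.44456229 -0.21335707  0.04418383] [ 1.87384390e-01  9.82286427e-01 -2.59078277e-04  6.31289012e-04] 0.12413759126417107 [0.67416097 0.7038627  5.53432813] 68.39963615366983
```

View pics/c7.png

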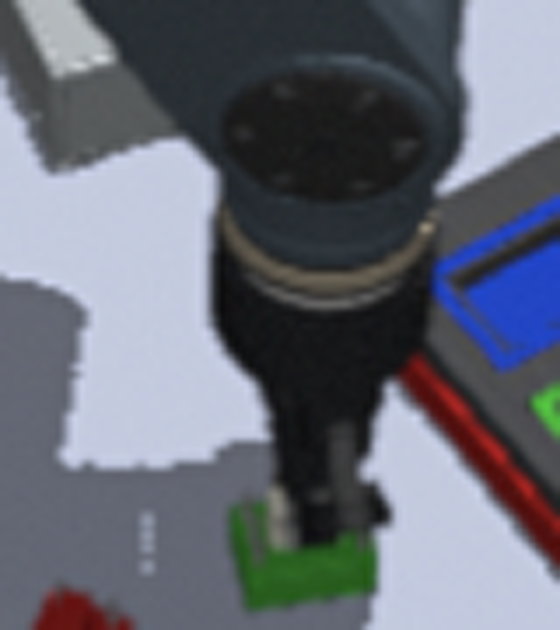

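Call:
arm_command(rows=[[[0, 0, 15], 0, 1], [[0, 0, 25], 0, 1], [[0, 0, 25], 0.05, 1], [[20, -5, 0], 0.09, 1], [[30, -7, 0], 0.09, 1], [[35, -8, 0], 0.09, 1], [[30, -7, 0], 0.08, 1], [[18, -4.2, 0], 0, 1], [[0, 0, 0], 0, 1], [[0, 0, 0], 0, 1]])

```text
t: 34.4
tcp_pos: [0.5758, -0.2437, 0.1085]
tool_rot: [-0.012, 1.0, 0.001, -0.001]
force: [-0.3, 0.3, -0.7]
finger_gap: 0.131
```

```bash
python3 - <<'E'
from h import *
b=snap('side','s32.png');a=snap('top','t32.png')
s=manip.sense();r=s['tool_rot'];print(s['t'],s['tcp_pos'],r,s['finger_gap'],s['force'],np.degrees(2*np.arctan2(r[1],r[0]))-90)
crop(b,345,215,435,305,8,'c8.png');crop(a,390,160,490,260,6,'c9.png')
E
```

```text
34.5 [ 0.57583489 -0.24385903  0.10851494] [-1.14408787e-02  9.99934160e-01  4.47813702e-04 -7.62145293e-04] 0.12733746891845374 [ 0.44405792  0.74571521 -0.02395524] 91.31105723626658
```

View pics/c8.png

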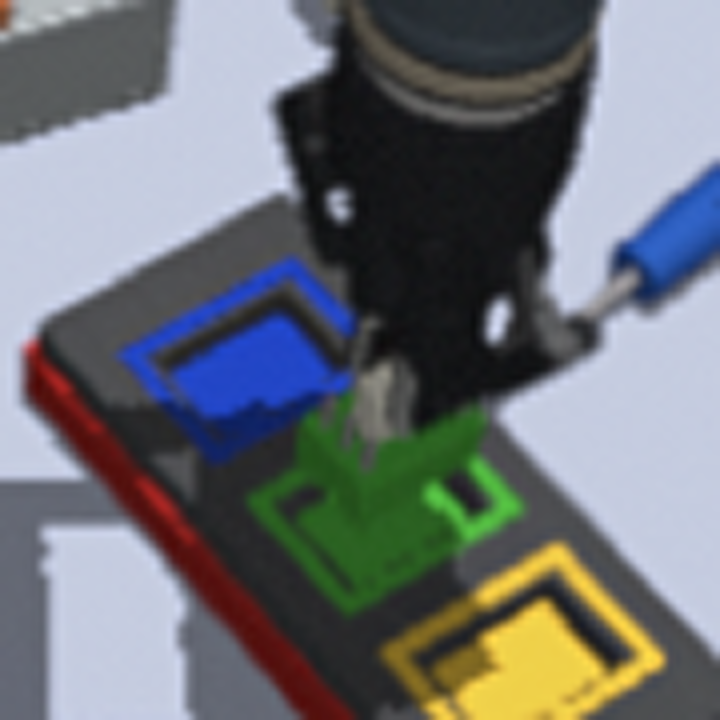

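View pics/c9.png

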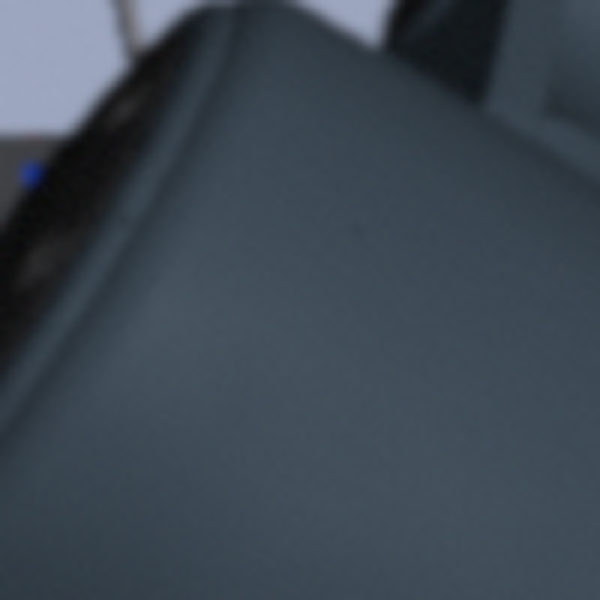

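```bash
cat >> h.py <<'E'
def boxpts(cx,cy,yaw,z0,x,y,h):
    c,s=np.cos(np.radians(yaw)),np.sin(np.radians(yaw));o=[]
    for z in(z0,z0+h):
        for sx,sy in((-1,-1),(1,-1),(1,1),(-1,1)): o.append([cx+c*sx*x/2-s*sy*y/2,cy+s*sx*x/2+c*sy*y/2,z])
    return np.array(o)
def overlay(n,im,P,x0,y0,x1,y1,s,f):
    I=cv2.resize(im[y0:y1,x0:x1],None,fx=s,fy=s,interpolation=cv2.INTER_CUBIC)
    p=((proj(n,P)-[x0,y0]+.5)*s).astype(int)
    for a,b in [(0,1),(1,2),(2,3),(3,0),(4,5),(5,6),(6,7),(7,4),(0,4),(1,5),(2,6),(3,7)]: cv2.line(I,tuple(map(int,p[a])),tuple(map(int,p[b])),(0,0,255),1)
    cv2.imwrite('pics/'+f,I)
E
python3 - <<'E'
from h import *
b=cv2.imread('pics/s32.png')
overlay('side',b,boxpts(.5755,-.2438,1.3,.0643,.05,.034,.024),360,245,420,305,12,'c10.png')
E
```

```text
(no output)
```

View pics/c10.png

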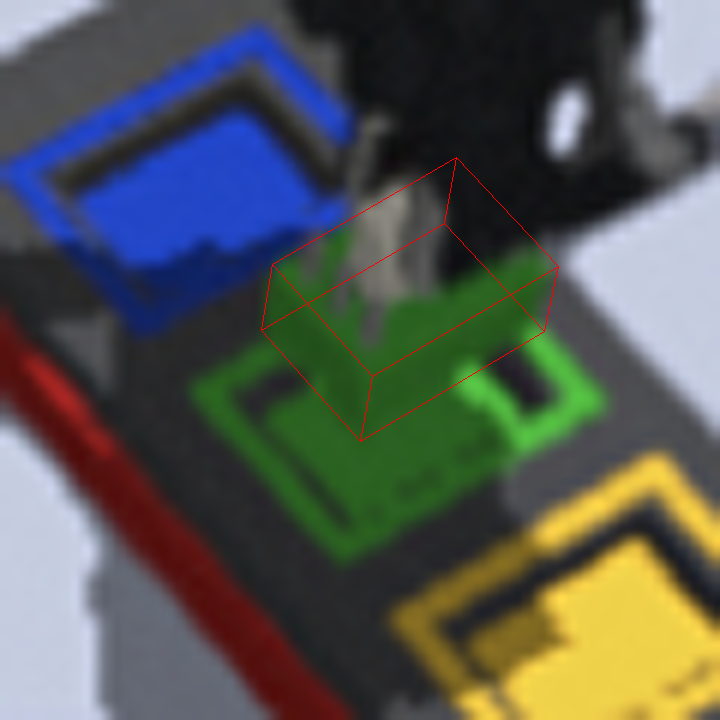

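Call:
arm_command(rows=[[[2.2, -0.8, -8], 0, 1], [[0, 0, -12], 0, 1], [[0, 0, -4], 0, 1], [[0, 0, -4], 0, 1], [[0, 0, 0], 0, 1]])

```text
t: 35.12
tcp_pos: [0.5792, -0.245, 0.08]
tool_rot: [-0.012, 1.0, 0.0, -0.0]
force: [-0.6, 0.3, -0.9]
finger_gap: 0.126
```

```bash
python3 - <<'E'
from h import *
b=snap('side','s33.png')
s=manip.sense();r=s['tool_rot'];p=s['tcp_pos'];print(s['t'],p,s['finger_gap'],s['force'])
crop(b,360,245,420,305,12,'c11.png')
E
```

```text
35.175 [ 0.57930604 -0.24513918  0.0803775 ] 0.1302694729494133 [-0.07372948  1.09374594 -1.09231509]
```

View pics/c11.png

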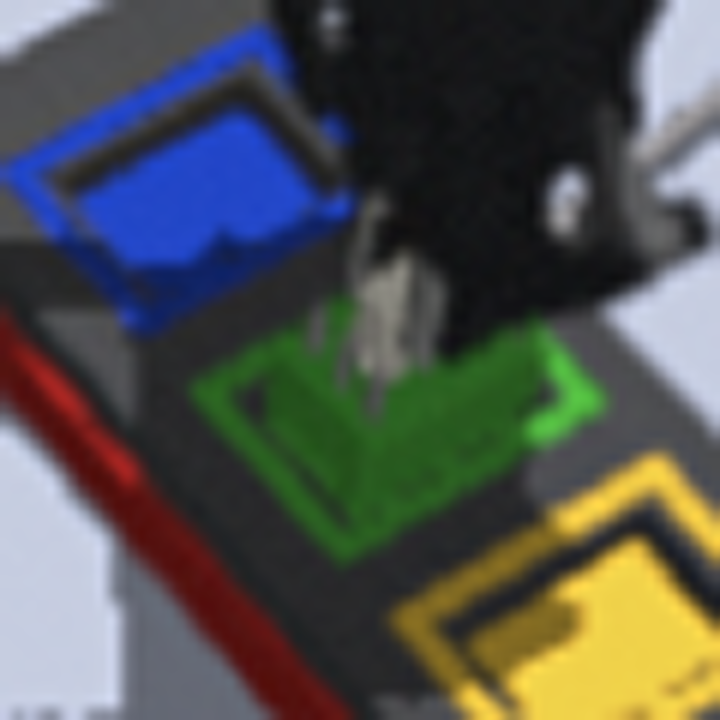

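Call:
arm_command(rows=[[[-1, 0.4, -3], 0, 1], [[0, 0, -3], 0, 1], [[0, 0, -3], 0, 1], [[0, 0, -2], 0, 1], [[0, 0, 0], 0, 1]])

```text
t: 35.8
tcp_pos: [0.5784, -0.2447, 0.0699]
tool_rot: [-0.012, 1.0, -0.0, 0.0]
force: [-1.0, 1.0, 3.3]
finger_gap: 0.129
```

Call:
arm_command(rows=[[[0, 0, -3], 0, 1], [[0, 0, -3], 0, 1], [[0, 0, -3], 0, 1], [[0, 0, -2], 0, 1], [[0, 0, 0], 0, 1], [[0, 0, 0], 0, 1]])

```text
t: 36.55
tcp_pos: [0.5785, -0.2447, 0.0601]
tool_rot: [-0.012, 1.0, -0.0, 0.0]
force: [-1.7, 2.3, 10.2]
finger_gap: 0.128
```

Call:
arm_command(rows=[[[0, 0, -2], 0, 1], [[0, 0, -2], 0, 1], [[0, 0, 0], 0, 1]])

```text
t: 36.92
tcp_pos: [0.5786, -0.2448, 0.0599]
tool_rot: [-0.012, 1.0, -0.001, 0.001]
force: [-7.7, 3.9, 30.3]
finger_gap: 0.126
```

Call:
arm_command(rows=[[[0, 0, 3], 0, 1], [[0, 0, 0], 0, 0.5], [[0, 0, 0], 0, 0.2], [[0, 0, 0], 0, 0.2], [[0, 0, 30], 0, 0.2], [[0, 0, 40], 0, 0], [[-40, 0, 30], 0, -0.2], [[-60, 0, 0], 0, -0.2], [[-50, -30, 0], -0.04, -0.2], [[0, -40, -10], -0.04, -0.2], [[0, 0, 0], -0.04, -0.2]])

```text
t: 38.3
tcp_pos: [0.4281, -0.318, 0.147]
tool_rot: [0.051, 0.999, -0.001, 0.001]
force: [0.5, 0.1, 1.1]
finger_gap: 0.601
```

```bash
python3 - <<'E'
from h import *
b=snap('side','s34.png')
s=manip.sense();r=s['tool_rot'];p=s['tcp_pos'];print(s['t'],p,s['finger_gap'],s['force'],np.degrees(2*np.arctan2(r[1],r[0]))-90)
crop(b,290,220,450,345,5,'c12.png');
z=lambda I,x,y,w,h,s:cv2.resize(I[y:y+h,x:x+w],None,fx=s,fy=s,interpolation=cv2.INTER_CUBIC)
cv2.imwrite('pics/c13.png',np.hstack([z(b,345,315,30,30,13),z(b,370,260,45,45,8.6667)]))
E
```

```text
38.35 [ 0.42795447 -0.31646323  0.14692364] 0.5991841724606893 [-0.76185312 -0.76616904 -0.56421511] 84.17541986342408
```

View pics/c12.png

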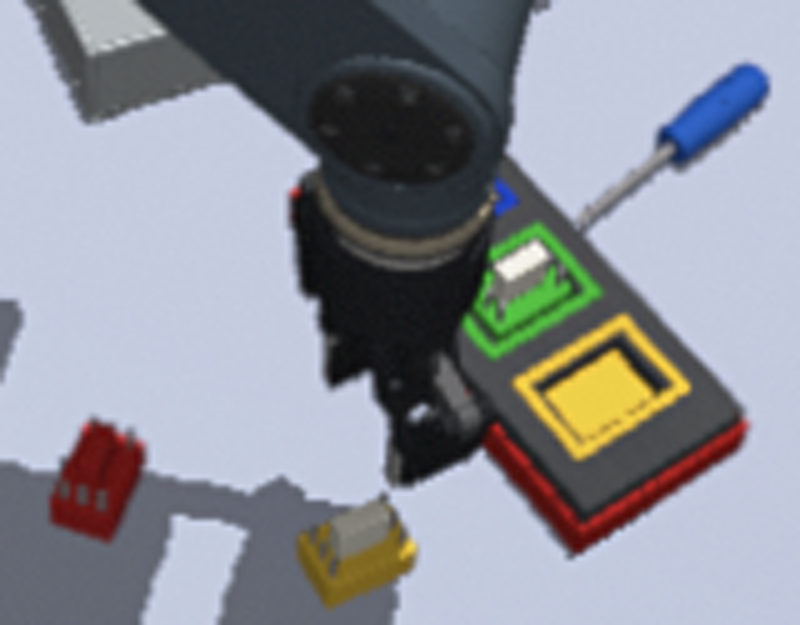

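View pics/c13.png

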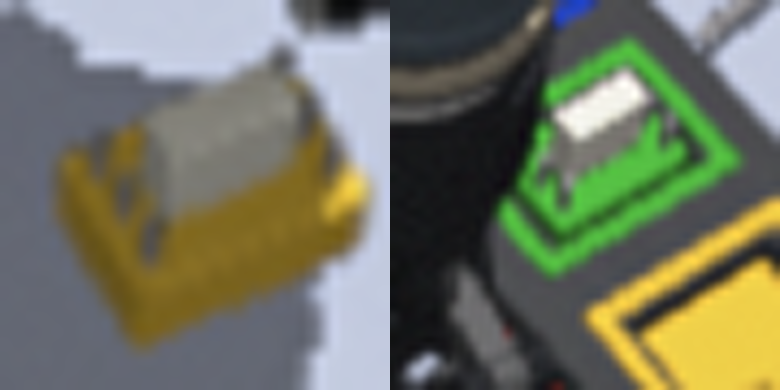

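Call:
arm_command(rows=[[[1, 2.5, -30], 0, -0.2], [[0, 0, -35], 0, -0.2], [[0, 0, -25], 0, -0.2], [[0, 0, -14], 0, -0.2], [[0, 0, 0], 0, -0.2], [[0, 0, 0], 0, 1], [[0, 0, 0], 0, 1], [[0, 0, 0], 0, 1], [[0, 0, 0], 0, 1], [[0, 0, 0], 0, 1]])

```text
t: 39.6
tcp_pos: [0.4297, -0.3127, 0.0442]
tool_rot: [0.048, 0.999, -0.001, 0.0]
force: [-0.7, -0.5, 5.6]
finger_gap: 0.13
```

```bash
python3 - <<'E'
from h import *
b=snap('side','s35.png')
s=manip.sense();r=s['tool_rot'];p=s['tcp_pos'];print(s['t'],p,s['finger_gap'],s['force'],np.degrees(2*np.arctan2(r[1],r[0]))-90)
crop(b,330,270,400,350,8,'c14.png');
E
```

```text
39.65 [ 0.42969358 -0.31271029  0.04422338] 0.1320442800370765 [-0.47047404  0.73524656  5.84715869] 84.45208604364723
```

View pics/c14.png

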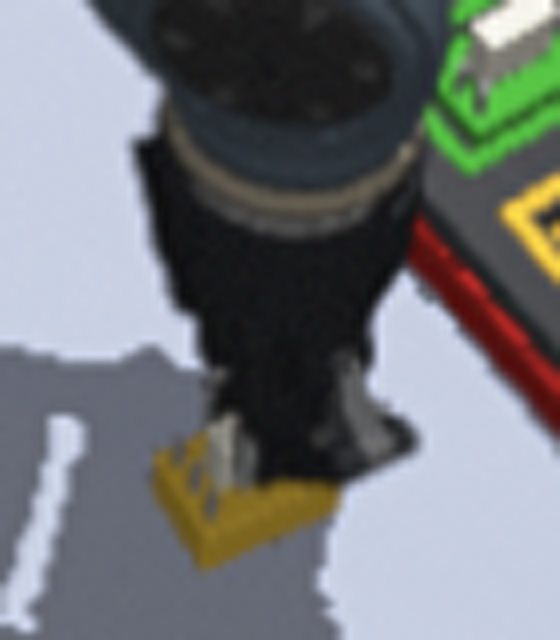

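Call:
arm_command(rows=[[[0, 0, 15], 0, 1], [[0, 0, 25], 0, 1], [[0, 0, 25], 0, 1], [[20, 0, 0], 0.03, 1], [[33, -0.5, 0], 0.03, 1], [[38, -0.5, 0], 0.03, 1], [[35, -0.5, 0], 0.03, 1], [[23, -0.8, 0], 0, 1], [[0, 0, 0], 0, 1], [[0, 0, 0], 0, 1]])

```text
t: 40.9
tcp_pos: [0.5771, -0.3139, 0.1084]
tool_rot: [-0.012, 1.0, 0.001, -0.001]
force: [-0.1, 0.4, -1.0]
finger_gap: 0.125
```

```bash
python3 - <<'E'
from h import *
b=snap('side','s36.png')
s=manip.sense();r=s['tool_rot'];p=s['tcp_pos'];print(s['t'],p,s['finger_gap'],s['force'],np.degrees(2*np.arctan2(r[1],r[0]))-90)
overlay('side',b,boxpts(p[0],p[1],1.3,p[2]-.0442,.05,.034,.024),375,260,435,320,12,'c15.png')
E
```

```text
40.95 [ 0.57692191 -0.31408683  0.10842958] 0.12648835352681195 [ 0.22239049  0.30193997 -0.64042769] 91.30897002016047
```

View pics/c15.png

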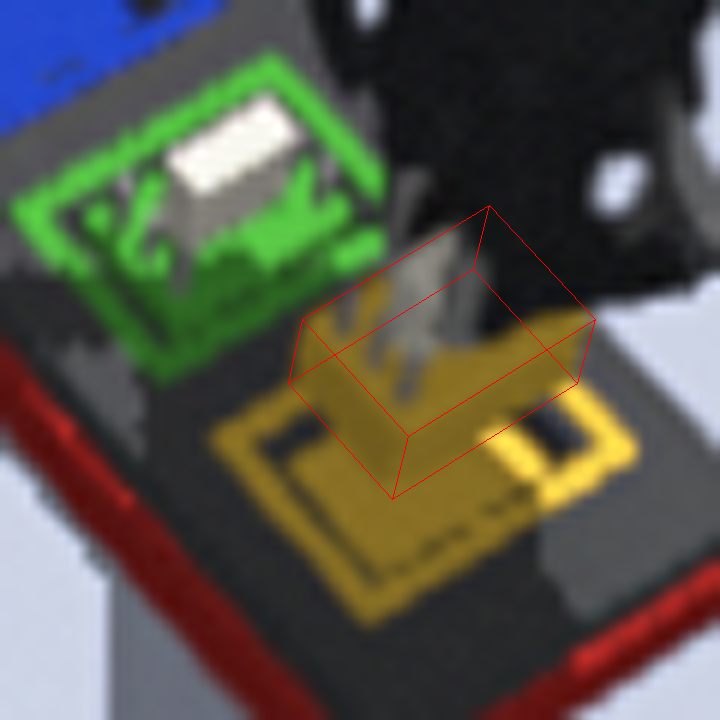

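Call:
arm_command(rows=[[[1.8, -0.9, -8], 0, 1], [[0, 0, -12], 0, 1], [[0, 0, -4], 0, 1], [[0, 0, -4], 0, 1], [[0, 0, 0], 0, 1]])

```text
t: 41.58
tcp_pos: [0.58, -0.3153, 0.0801]
tool_rot: [-0.012, 1.0, 0.0, -0.0]
force: [0.9, 0.2, -0.7]
finger_gap: 0.128
```

Call:
arm_command(rows=[[[0, 0, -3], 0, 1], [[0, 0, -3], 0, 1], [[0, 0, -3], 0, 1], [[0, 0, -2], 0, 1], [[0, 0, 0], 0, 1]])

```text
t: 42.2
tcp_pos: [0.5802, -0.3155, 0.0699]
tool_rot: [-0.012, 1.0, -0.0, 0.0]
force: [-1.2, 0.1, 2.7]
finger_gap: 0.127
```

Call:
arm_command(rows=[[[-1, 0, -3], 0, 1], [[0, 0, -3], 0, 1], [[0, 0, -3], 0, 1], [[0, 0, -2], 0, 1], [[0, 0, -1], 0, 1], [[0, 0, 0], 0, 1]])

```text
t: 42.95
tcp_pos: [0.5802, -0.3157, 0.0601]
tool_rot: [-0.012, 1.0, -0.001, 0.001]
force: [-2.0, 2.1, 12.8]
finger_gap: 0.129
```

Call:
arm_command(rows=[[[0, 0, -1.5], 0, 1], [[0, 0, -1.5], 0, 1], [[0, 0, 0], 0, 1]])

```text
t: 43.32
tcp_pos: [0.5803, -0.3157, 0.06]
tool_rot: [-0.012, 1.0, -0.001, 0.001]
force: [-5.8, 4.1, 27.1]
finger_gap: 0.129
```

Bottomed at the same height as the green one. I'll release it, clear out and check.

Call:
arm_command(rows=[[[0, 0, 3], 0, 1], [[0, 0, 0], 0, 0.5], [[0, 0, 0], 0, 0.3], [[0, 0, 0], 0, 0.3], [[0, 0, 30], 0, 0.3], [[0, 0, 40], 0, 0.3], [[-30, 20, 40], 0, 0], [[-40, 50, 20], 0, 0], [[-30, 60, 0], 0, 0], [[0, 60, 0], 0, 0], [[0, 60, 0], 0, 0], [[0, 60, 0], 0, 0]])

```text
t: 44.82
tcp_pos: [0.4838, -0.0114, 0.186]
tool_rot: [-0.011, 1.0, -0.0, 0.0]
force: [1.0, 0.2, 0.6]
finger_gap: 0.5
```

Call:
arm_command(rows=[[[-10, 60, 20], 0, 0], [[0, 60, 0], 0, 0], [[0, 60, 0], 0, 0], [[0, 0, 0], 0, 0], [[0, 0, 0], 0, 0]])

```text
t: 45.45
tcp_pos: [0.474, 0.1655, 0.2053]
tool_rot: [-0.012, 1.0, -0.0, -0.0]
force: [-0.0, -0.7, 0.2]
finger_gap: 0.501
```

```bash
python3 - <<'E'
from h import *
b=snap('side','s37.png');a=snap('top','t37.png')
s=manip.sense();print(s['t'],s['tcp_pos'],s['finger_gap'],s['force'])
crop(b,335,235,445,335,7,'c16.png')
overlay('side',b,boxpts(.5770,-.2446,1.3,.016,.05,.034,.024),375,250,425,300,12,'c17.png')
crop(a,375,165,485,235,7,'c18.png')
E
```

```text
45.55 [0.47424509 0.16439171 0.20538411] 0.5002757772969794 [ 0.04098051  0.89971442 -0.44338261]
```

View pics/c16.png

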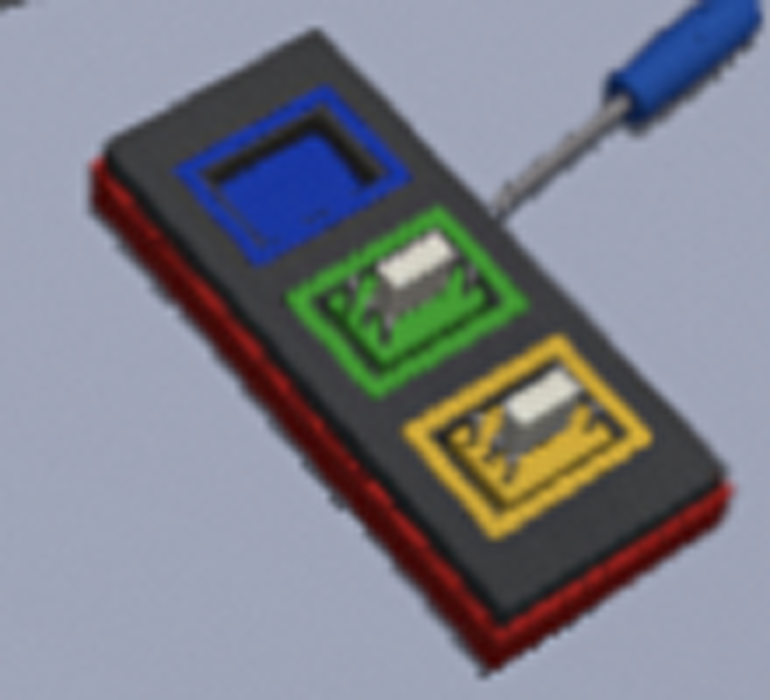

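View pics/c18.png

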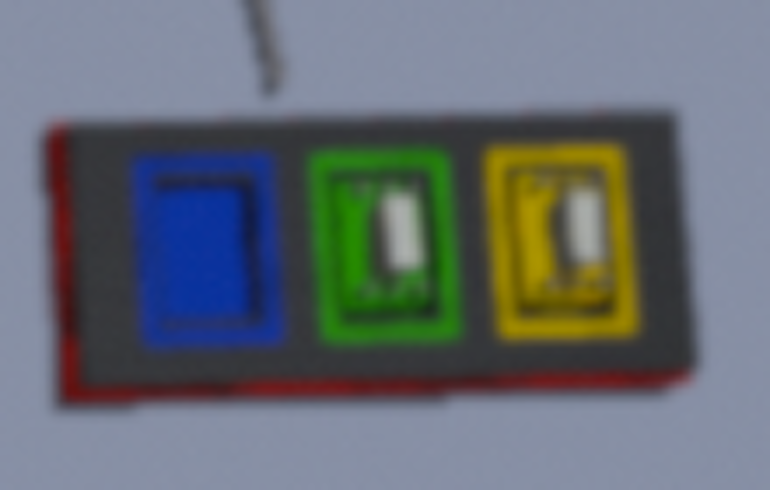

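View pics/t37.png

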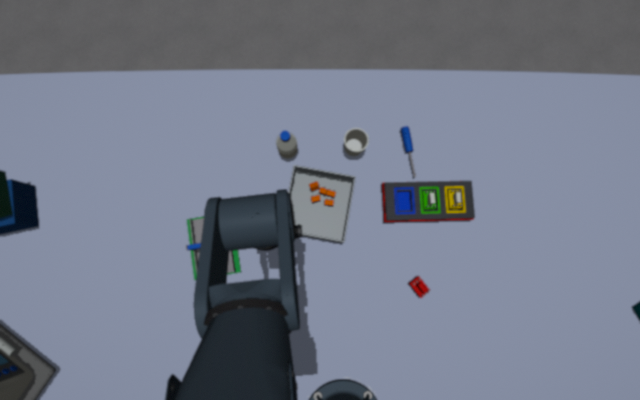

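View pics/s37.png

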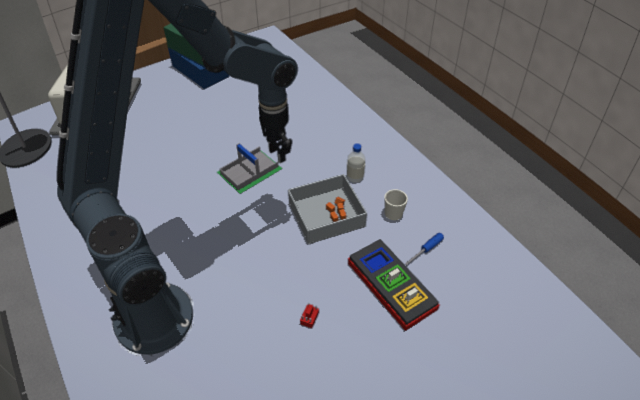

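```bash
python3 - <<'E'
from h import *
for n,a,b in(('g',(404,232),(416,258)),('y',(586,226),(545,395)),('case corner',(675,115),(320,30)),('cc2',(692,372),(728,475))):
    o1,d1=ray('top',375+a[0]/7-.43,165+a[1]/7-.43);o2,d2=ray('side',335+b[0]/7-.43,235+b[1]/7-.43)
    t=np.linalg.lstsq(np.c_[d1,-d2],o2-o1,rcond=None)[0];p,q=o1+d1*t[0],o2+d2*t[1];print(n,p.round(4),q.round(4))
a=cv2.imread('pics/t37.png');crop(a,285,160,360,250,7,'c19.png')
E
```

```text
g [ 0.5779 -0.2436  0.0648] [ 0.5783 -0.2437  0.0649]
y [ 0.5801 -0.3149  0.0637] [ 0.5815 -0.3155  0.0642]
case corner [ 0.5808 -0.2623  0.2621] [ 0.5168 -0.2421  0.239 ]
cc2 [ 0.5229 -0.3495  0.0703] [ 0.5974 -0.389   0.0965]
```

View pics/c19.png

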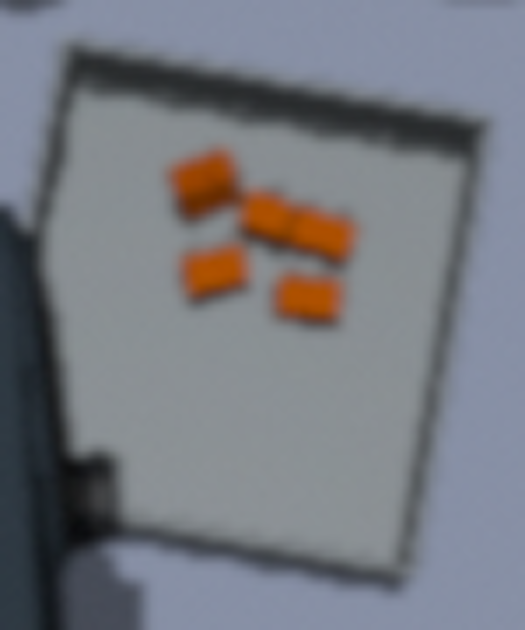

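View pics/c17.png

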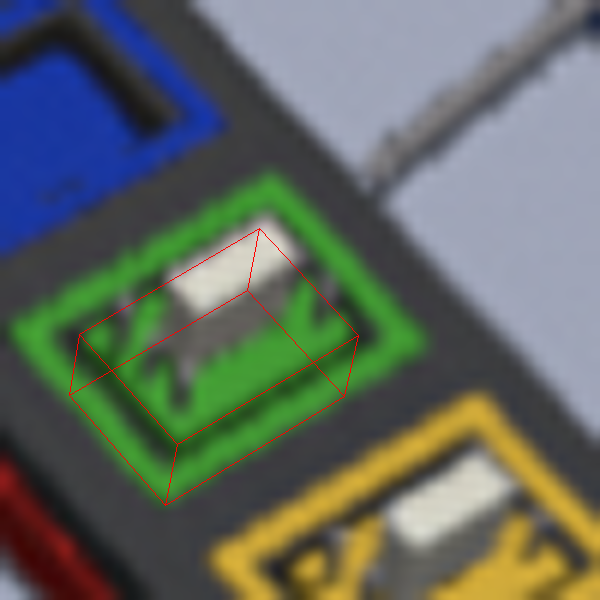

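```bash
python3 -c "
from station import manip
print(manip.sign_off())"
```

```text
the job is handed in; nothing more can be done
None
```

I did the whole job in the order you asked and handed it in at about 45 s of the 210 s allowed.

- **Used blocks:** I put the one stray orange block on the tray with the other four and lifted the tray by its blue grip. The moves cannot tilt the tool, so I tipped the tray by levering it over the basin's near rim. Four blocks slid in on the first tip and the fifth on a later one. The last pictures show all five lying in the basin.
- **Tray:** It is empty and lies flat, fully on the green mat. I turned it about 90° from how it started so that it fits inside the mat.
- **Clean blocks:** Blue was absent. Green and yellow are in their own wells and pressed until the height stopped changing while the force rose to 30 N for green and 27 N for yellow. The tool height then puts each underside at about 16 mm, which is flush.
- **Left alone:** The bottle, cup, hand driver and red block look unmoved. At hand-in the arm was clear of everything.

**Checks that disagreed or failed:**
- **Rib tops:** From the two cameras they come out at about 64 to 65 mm, against 66 mm expected for flush. That is within the calibration error.
- **Case height:** My attempt to measure it from its corners gave nonsense because I matched different corners in the two views, so I ignored it.
- **Force peak:** During the second tip the lip came down on blocks already in the basin, and the wrist force briefly reached 55 N. I backed off and tipped it again from a different position. That load went through the pinched tray, not the arm or gripper body.

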